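Unmould the cast bricks and lay them in staggered courses

TASK

Turn the mould's selector from hold (one dot) to release (two dots) before lifting out any brick; then take every brick out of the mould and lay them all on the wall on the drying stand in staggered courses: lengthwise and flush with the course below, each centred over a joint so that it covers half of the two bricks under it, all three places of the second course filled, then what is left over as a third course of up to two, and a sixth brick on top of those. When all are laid and let go, turn the selector on to dry (three dots); leave the other things on the bench alone.

Things in the scene. Friction and masses are not known exactly. Their poses are not given: they have to be found in the camera images.
- course_top (a point): Fixed drying stand, left or right of the robot: a dark board 110 x 362 mm, 14 mm high, with the wall's first course, four plaster bricks each 82 long and 36 mm wide, sunk flush into its top along its middle, centres at y = -132, -44, 44, 132 mm (6 mm open joints). The point is the middle of the board's flat top, 14 mm above the table, over the middle joint; y along the wall, x across, z up.
- mould_top (a point): Middle of the top face of the dark steel mould (3 kg, stands loose), 204 (x) x 206 (y) x 20 mm high. Six open cavities, 12 mm deep, 2 mm clearance all round, long sides along y, centred at x = -74, 0, 74 and y = -49, 49 mm. Four to six hold a brick, which stands 24 mm proud of the top face, 38 mm from the brick beside it; bricks lift straight up.
- selector (a joint): Selector knob's angle in rad, growing clockwise seen from above. Spring detents: 0 = hold (one dot; it starts here, within 0.08), 0.8 = release (two dots), 1.6 = dry (three dots). Let go within 0.2 of a detent it stays in or moves towards it. About 0.1 N m turns it over the hump; stops at -0.15 and 1.75.
- selector_grip (a point): Middle of the selector's grip bar (46 long, 14 thick, 31 mm high), on the knob's axis, 74 mm above the table, 24 mm above the fixed switch box (100 x 90 x 50 mm), 11 mm below the bar's top. x runs along the bar to its white pointer line and turns with it. The two dots are on the box's far side; seen from the robot one dot is 46 degrees left of them, three dots 46 degrees right.
- brick0_mid (a point): Centre of a loose cast plaster brick, 82 mm long (y axis), 36 mm wide and 36 mm high (square section, so any long side may be its underside), 0.11 to 0.23 kg. All the bricks are alike. Absent in some starts. It starts in a mould cavity with its centre 6 mm above the mould's top face.
- brick1_mid (a point): Centre of a loose cast plaster brick, 82 mm long (y axis), 36 mm wide and 36 mm high (square section, so any long side may be its underside), 0.11 to 0.23 kg. All the bricks are alike. Absent in some starts. It starts in a mould cavity with its centre 6 mm above the mould's top face.
- brick2_mid (a point): Centre of a loose cast plaster brick, 82 mm long (y axis), 36 mm wide and 36 mm high (square section, so any long side may be its underside), 0.11 to 0.23 kg. All the bricks are alike. Absent in some starts. It starts in a mould cavity with its centre 6 mm above the mould's top face.
- brick3_mid (a point): Centre of a loose cast plaster brick, 82 mm long (y axis), 36 mm wide and 36 mm high (square section, so any long side may be its underside), 0.11 to 0.23 kg. All the bricks are alike. Absent in some starts. It starts in a mould cavity with its centre 6 mm above the mould's top face.
- brick4_mid (a point): Centre of a loose cast plaster brick, 82 mm long (y axis), 36 mm wide and 36 mm high (square section, so any long side may be its underside), 0.11 to 0.23 kg. All the bricks are alike. Absent in some starts. It starts in a mould cavity with its centre 6 mm above the mould's top face.
- brick5_mid (a point): Centre of a loose cast plaster brick, 82 mm long (y axis), 36 mm wide and 36 mm high (square section, so any long side may be its underside), 0.11 to 0.23 kg. All the bricks are alike. Absent in some starts. It starts in a mould cavity with its centre 6 mm above the mould's top face.
- brush: Brush lying between stand and mould, in front of the switch box; to be left alone.
- can: Red can, 60 mm wide, 110 mm high, beyond the stand or mould; to be left alone.
- jar: Jar, 68 mm wide, 90 mm high, beyond the stand or mould; to be left alone.
There are look-alikes about, which are no part of the job. What is shaped like the part that bears brick2_mid but blue or orange is not meant.

How it is judged (in metres and radians):
On the way, in this order (a step that is already met when the one before it is completed fails the run):
1. the selector is turned to release (two dots) (value of joint selector between 0.6 and 1 rad), for 0.2 s.
2. all the bricks are laid in staggered courses with the selector still at release (all of step 1 and x of brick0_mid in the frame of course_top between -0.008 and 0.008 m and angle between the y axis of each of brick0_mid, brick1_mid, brick2_mid, brick3_mid, brick4_mid, brick5_mid and the y axis of course_top, either way round below 0.14 rad and ((y of brick0_mid in the frame of course_top between -0.098 and -0.078 m and z of brick0_mid in the frame of course_top between 0.012 and 0.024 m) or (y of brick0_mid in the frame of course_top between -0.01 and 0.01 m and z of brick0_mid in the frame of course_top between 0.012 and 0.024 m) or (y of brick0_mid in the frame of course_top between 0.078 and 0.098 m and z of brick0_mid in the frame of course_top between 0.012 and 0.024 m) or (y of brick0_mid in the frame of course_top between -0.054 and -0.034 m and z of brick0_mid in the frame of course_top between 0.048 and 0.06 m) or (y of brick0_mid in the frame of course_top between 0.034 and 0.054 m and z of brick0_mid in the frame of course_top between 0.048 and 0.06 m) or (y of brick0_mid in the frame of course_top between -0.01 and 0.01 m and z of brick0_mid in the frame of course_top between 0.084 and 0.096 m)) and x of brick1_mid in the frame of course_top between -0.008 and 0.008 m and ((y of brick1_mid in the frame of course_top between -0.098 and -0.078 m and z of brick1_mid in the frame of course_top between 0.012 and 0.024 m) or (y of brick1_mid in the frame of course_top between -0.01 and 0.01 m and z of brick1_mid in the frame of course_top between 0.012 and 0.024 m) or (y of brick1_mid in the frame of course_top between 0.078 and 0.098 m and z of brick1_mid in the frame of course_top between 0.012 and 0.024 m) or (y of brick1_mid in the frame of course_top between -0.054 and -0.034 m and z of brick1_mid in the frame of course_top between 0.048 and 0.06 m) or (y of brick1_mid in the frame of course_top between 0.034 and 0.054 m and z of brick1_mid in the frame of course_top between 0.048 and 0.06 m) or (y of brick1_mid in the frame of course_top between -0.01 and 0.01 m and z of brick1_mid in the frame of course_top between 0.084 and 0.096 m)) and x of brick2_mid in the frame of course_top between -0.008 and 0.008 m and ((y of brick2_mid in the frame of course_top between -0.098 and -0.078 m and z of brick2_mid in the frame of course_top between 0.012 and 0.024 m) or (y of brick2_mid in the frame of course_top between -0.01 and 0.01 m and z of brick2_mid in the frame of course_top between 0.012 and 0.024 m) or (y of brick2_mid in the frame of course_top between 0.078 and 0.098 m and z of brick2_mid in the frame of course_top between 0.012 and 0.024 m) or (y of brick2_mid in the frame of course_top between -0.054 and -0.034 m and z of brick2_mid in the frame of course_top between 0.048 and 0.06 m) or (y of brick2_mid in the frame of course_top between 0.034 and 0.054 m and z of brick2_mid in the frame of course_top between 0.048 and 0.06 m) or (y of brick2_mid in the frame of course_top between -0.01 and 0.01 m and z of brick2_mid in the frame of course_top between 0.084 and 0.096 m)) and x of brick3_mid in the frame of course_top between -0.008 and 0.008 m and ((y of brick3_mid in the frame of course_top between -0.098 and -0.078 m and z of brick3_mid in the frame of course_top between 0.012 and 0.024 m) or (y of brick3_mid in the frame of course_top between -0.01 and 0.01 m and z of brick3_mid in the frame of course_top between 0.012 and 0.024 m) or (y of brick3_mid in the frame of course_top between 0.078 and 0.098 m and z of brick3_mid in the frame of course_top between 0.012 and 0.024 m) or (y of brick3_mid in the frame of course_top between -0.054 and -0.034 m and z of brick3_mid in the frame of course_top between 0.048 and 0.06 m) or (y of brick3_mid in the frame of course_top between 0.034 and 0.054 m and z of brick3_mid in the frame of course_top between 0.048 and 0.06 m) or (y of brick3_mid in the frame of course_top between -0.01 and 0.01 m and z of brick3_mid in the frame of course_top between 0.084 and 0.096 m)) and x of brick4_mid in the frame of course_top between -0.008 and 0.008 m and ((y of brick4_mid in the frame of course_top between -0.098 and -0.078 m and z of brick4_mid in the frame of course_top between 0.012 and 0.024 m) or (y of brick4_mid in the frame of course_top between -0.01 and 0.01 m and z of brick4_mid in the frame of course_top between 0.012 and 0.024 m) or (y of brick4_mid in the frame of course_top between 0.078 and 0.098 m and z of brick4_mid in the frame of course_top between 0.012 and 0.024 m) or (y of brick4_mid in the frame of course_top between -0.054 and -0.034 m and z of brick4_mid in the frame of course_top between 0.048 and 0.06 m) or (y of brick4_mid in the frame of course_top between 0.034 and 0.054 m and z of brick4_mid in the frame of course_top between 0.048 and 0.06 m) or (y of brick4_mid in the frame of course_top between -0.01 and 0.01 m and z of brick4_mid in the frame of course_top between 0.084 and 0.096 m)) and x of brick5_mid in the frame of course_top between -0.008 and 0.008 m and ((y of brick5_mid in the frame of course_top between -0.098 and -0.078 m and z of brick5_mid in the frame of course_top between 0.012 and 0.024 m) or (y of brick5_mid in the frame of course_top between -0.01 and 0.01 m and z of brick5_mid in the frame of course_top between 0.012 and 0.024 m) or (y of brick5_mid in the frame of course_top between 0.078 and 0.098 m and z of brick5_mid in the frame of course_top between 0.012 and 0.024 m) or (y of brick5_mid in the frame of course_top between -0.054 and -0.034 m and z of brick5_mid in the frame of course_top between 0.048 and 0.06 m) or (y of brick5_mid in the frame of course_top between 0.034 and 0.054 m and z of brick5_mid in the frame of course_top between 0.048 and 0.06 m) or (y of brick5_mid in the frame of course_top between -0.01 and 0.01 m and z of brick5_mid in the frame of course_top between 0.084 and 0.096 m)) and ((y of brick0_mid in the frame of course_top between -0.098 and -0.078 m and z of brick0_mid in the frame of course_top between 0.012 and 0.024 m) or (y of brick1_mid in the frame of course_top between -0.098 and -0.078 m and z of brick1_mid in the frame of course_top between 0.012 and 0.024 m) or (y of brick2_mid in the frame of course_top between -0.098 and -0.078 m and z of brick2_mid in the frame of course_top between 0.012 and 0.024 m) or (y of brick3_mid in the frame of course_top between -0.098 and -0.078 m and z of brick3_mid in the frame of course_top between 0.012 and 0.024 m) or (y of brick4_mid in the frame of course_top between -0.098 and -0.078 m and z of brick4_mid in the frame of course_top between 0.012 and 0.024 m) or (y of brick5_mid in the frame of course_top between -0.098 and -0.078 m and z of brick5_mid in the frame of course_top between 0.012 and 0.024 m)) and ((y of brick0_mid in the frame of course_top between -0.01 and 0.01 m and z of brick0_mid in the frame of course_top between 0.012 and 0.024 m) or (y of brick1_mid in the frame of course_top between -0.01 and 0.01 m and z of brick1_mid in the frame of course_top between 0.012 and 0.024 m) or (y of brick2_mid in the frame of course_top between -0.01 and 0.01 m and z of brick2_mid in the frame of course_top between 0.012 and 0.024 m) or (y of brick3_mid in the frame of course_top between -0.01 and 0.01 m and z of brick3_mid in the frame of course_top between 0.012 and 0.024 m) or (y of brick4_mid in the frame of course_top between -0.01 and 0.01 m and z of brick4_mid in the frame of course_top between 0.012 and 0.024 m) or (y of brick5_mid in the frame of course_top between -0.01 and 0.01 m and z of brick5_mid in the frame of course_top between 0.012 and 0.024 m)) and ((y of brick0_mid in the frame of course_top between 0.078 and 0.098 m and z of brick0_mid in the frame of course_top between 0.012 and 0.024 m) or (y of brick1_mid in the frame of course_top between 0.078 and 0.098 m and z of brick1_mid in the frame of course_top between 0.012 and 0.024 m) or (y of brick2_mid in the frame of course_top between 0.078 and 0.098 m and z of brick2_mid in the frame of course_top between 0.012 and 0.024 m) or (y of brick3_mid in the frame of course_top between 0.078 and 0.098 m and z of brick3_mid in the frame of course_top between 0.012 and 0.024 m) or (y of brick4_mid in the frame of course_top between 0.078 and 0.098 m and z of brick4_mid in the frame of course_top between 0.012 and 0.024 m) or (y of brick5_mid in the frame of course_top between 0.078 and 0.098 m and z of brick5_mid in the frame of course_top between 0.012 and 0.024 m)) and linear speed of each of brick0, brick1, brick2, brick3, brick4, brick5 below 0.02 m/s and contact force between the fingers and brick0 below 0.1 N and contact force between the fingers and brick1 below 0.1 N and contact force between the fingers and brick2 below 0.1 N and contact force between the fingers and brick3 below 0.1 N and contact force between the fingers and brick4 below 0.1 N and contact force between the fingers and brick5 below 0.1 N), for 0.3 s.
3. the selector is turned on to dry (three dots) (value of joint selector between 1.4 and 1.8 rad), for 0.2 s.
At the end, for the whole second after the job is handed in: Each brick rests in a place of the staggered wall (y -88, 0, 88 mm in the second course, all filled; y -44, 44 in the third; 0 in the fourth), centre within 10 mm along, 8 mm across, 6 mm in height, long axis within 0.14 rad; all at rest; selector at dry, within 0.2 rad (all of step 3 and x of brick0_mid in the frame of course_top between -0.008 and 0.008 m and angle between the y axis of each of brick0_mid, brick1_mid, brick2_mid, brick3_mid, brick4_mid, brick5_mid and the y axis of course_top, either way round below 0.14 rad and ((y of brick0_mid in the frame of course_top between -0.098 and -0.078 m and z of brick0_mid in the frame of course_top between 0.012 and 0.024 m) or (y of brick0_mid in the frame of course_top between -0.01 and 0.01 m and z of brick0_mid in the frame of course_top between 0.012 and 0.024 m) or (y of brick0_mid in the frame of course_top between 0.078 and 0.098 m and z of brick0_mid in the frame of course_top between 0.012 and 0.024 m) or (y of brick0_mid in the frame of course_top between -0.054 and -0.034 m and z of brick0_mid in the frame of course_top between 0.048 and 0.06 m) or (y of brick0_mid in the frame of course_top between 0.034 and 0.054 m and z of brick0_mid in the frame of course_top between 0.048 and 0.06 m) or (y of brick0_mid in the frame of course_top between -0.01 and 0.01 m and z of brick0_mid in the frame of course_top between 0.084 and 0.096 m)) and x of brick1_mid in the frame of course_top between -0.008 and 0.008 m and ((y of brick1_mid in the frame of course_top between -0.098 and -0.078 m and z of brick1_mid in the frame of course_top between 0.012 and 0.024 m) or (y of brick1_mid in the frame of course_top between -0.01 and 0.01 m and z of brick1_mid in the frame of course_top between 0.012 and 0.024 m) or (y of brick1_mid in the frame of course_top between 0.078 and 0.098 m and z of brick1_mid in the frame of course_top between 0.012 and 0.024 m) or (y of brick1_mid in the frame of course_top between -0.054 and -0.034 m and z of brick1_mid in the frame of course_top between 0.048 and 0.06 m) or (y of brick1_mid in the frame of course_top between 0.034 and 0.054 m and z of brick1_mid in the frame of course_top between 0.048 and 0.06 m) or (y of brick1_mid in the frame of course_top between -0.01 and 0.01 m and z of brick1_mid in the frame of course_top between 0.084 and 0.096 m)) and x of brick2_mid in the frame of course_top between -0.008 and 0.008 m and ((y of brick2_mid in the frame of course_top between -0.098 and -0.078 m and z of brick2_mid in the frame of course_top between 0.012 and 0.024 m) or (y of brick2_mid in the frame of course_top between -0.01 and 0.01 m and z of brick2_mid in the frame of course_top between 0.012 and 0.024 m) or (y of brick2_mid in the frame of course_top between 0.078 and 0.098 m and z of brick2_mid in the frame of course_top between 0.012 and 0.024 m) or (y of brick2_mid in the frame of course_top between -0.054 and -0.034 m and z of brick2_mid in the frame of course_top between 0.048 and 0.06 m) or (y of brick2_mid in the frame of course_top between 0.034 and 0.054 m and z of brick2_mid in the frame of course_top between 0.048 and 0.06 m) or (y of brick2_mid in the frame of course_top between -0.01 and 0.01 m and z of brick2_mid in the frame of course_top between 0.084 and 0.096 m)) and x of brick3_mid in the frame of course_top between -0.008 and 0.008 m and ((y of brick3_mid in the frame of course_top between -0.098 and -0.078 m and z of brick3_mid in the frame of course_top between 0.012 and 0.024 m) or (y of brick3_mid in the frame of course_top between -0.01 and 0.01 m and z of brick3_mid in the frame of course_top between 0.012 and 0.024 m) or (y of brick3_mid in the frame of course_top between 0.078 and 0.098 m and z of brick3_mid in the frame of course_top between 0.012 and 0.024 m) or (y of brick3_mid in the frame of course_top between -0.054 and -0.034 m and z of brick3_mid in the frame of course_top between 0.048 and 0.06 m) or (y of brick3_mid in the frame of course_top between 0.034 and 0.054 m and z of brick3_mid in the frame of course_top between 0.048 and 0.06 m) or (y of brick3_mid in the frame of course_top between -0.01 and 0.01 m and z of brick3_mid in the frame of course_top between 0.084 and 0.096 m)) and x of brick4_mid in the frame of course_top between -0.008 and 0.008 m and ((y of brick4_mid in the frame of course_top between -0.098 and -0.078 m and z of brick4_mid in the frame of course_top between 0.012 and 0.024 m) or (y of brick4_mid in the frame of course_top between -0.01 and 0.01 m and z of brick4_mid in the frame of course_top between 0.012 and 0.024 m) or (y of brick4_mid in the frame of course_top between 0.078 and 0.098 m and z of brick4_mid in the frame of course_top between 0.012 and 0.024 m) or (y of brick4_mid in the frame of course_top between -0.054 and -0.034 m and z of brick4_mid in the frame of course_top between 0.048 and 0.06 m) or (y of brick4_mid in the frame of course_top between 0.034 and 0.054 m and z of brick4_mid in the frame of course_top between 0.048 and 0.06 m) or (y of brick4_mid in the frame of course_top between -0.01 and 0.01 m and z of brick4_mid in the frame of course_top between 0.084 and 0.096 m)) and x of brick5_mid in the frame of course_top between -0.008 and 0.008 m and ((y of brick5_mid in the frame of course_top between -0.098 and -0.078 m and z of brick5_mid in the frame of course_top between 0.012 and 0.024 m) or (y of brick5_mid in the frame of course_top between -0.01 and 0.01 m and z of brick5_mid in the frame of course_top between 0.012 and 0.024 m) or (y of brick5_mid in the frame of course_top between 0.078 and 0.098 m and z of brick5_mid in the frame of course_top between 0.012 and 0.024 m) or (y of brick5_mid in the frame of course_top between -0.054 and -0.034 m and z of brick5_mid in the frame of course_top between 0.048 and 0.06 m) or (y of brick5_mid in the frame of course_top between 0.034 and 0.054 m and z of brick5_mid in the frame of course_top between 0.048 and 0.06 m) or (y of brick5_mid in the frame of course_top between -0.01 and 0.01 m and z of brick5_mid in the frame of course_top between 0.084 and 0.096 m)) and ((y of brick0_mid in the frame of course_top between -0.098 and -0.078 m and z of brick0_mid in the frame of course_top between 0.012 and 0.024 m) or (y of brick1_mid in the frame of course_top between -0.098 and -0.078 m and z of brick1_mid in the frame of course_top between 0.012 and 0.024 m) or (y of brick2_mid in the frame of course_top between -0.098 and -0.078 m and z of brick2_mid in the frame of course_top between 0.012 and 0.024 m) or (y of brick3_mid in the frame of course_top between -0.098 and -0.078 m and z of brick3_mid in the frame of course_top between 0.012 and 0.024 m) or (y of brick4_mid in the frame of course_top between -0.098 and -0.078 m and z of brick4_mid in the frame of course_top between 0.012 and 0.024 m) or (y of brick5_mid in the frame of course_top between -0.098 and -0.078 m and z of brick5_mid in the frame of course_top between 0.012 and 0.024 m)) and ((y of brick0_mid in the frame of course_top between -0.01 and 0.01 m and z of brick0_mid in the frame of course_top between 0.012 and 0.024 m) or (y of brick1_mid in the frame of course_top between -0.01 and 0.01 m and z of brick1_mid in the frame of course_top between 0.012 and 0.024 m) or (y of brick2_mid in the frame of course_top between -0.01 and 0.01 m and z of brick2_mid in the frame of course_top between 0.012 and 0.024 m) or (y of brick3_mid in the frame of course_top between -0.01 and 0.01 m and z of brick3_mid in the frame of course_top between 0.012 and 0.024 m) or (y of brick4_mid in the frame of course_top between -0.01 and 0.01 m and z of brick4_mid in the frame of course_top between 0.012 and 0.024 m) or (y of brick5_mid in the frame of course_top between -0.01 and 0.01 m and z of brick5_mid in the frame of course_top between 0.012 and 0.024 m)) and ((y of brick0_mid in the frame of course_top between 0.078 and 0.098 m and z of brick0_mid in the frame of course_top between 0.012 and 0.024 m) or (y of brick1_mid in the frame of course_top between 0.078 and 0.098 m and z of brick1_mid in the frame of course_top between 0.012 and 0.024 m) or (y of brick2_mid in the frame of course_top between 0.078 and 0.098 m and z of brick2_mid in the frame of course_top between 0.012 and 0.024 m) or (y of brick3_mid in the frame of course_top between 0.078 and 0.098 m and z of brick3_mid in the frame of course_top between 0.012 and 0.024 m) or (y of brick4_mid in the frame of course_top between 0.078 and 0.098 m and z of brick4_mid in the frame of course_top between 0.012 and 0.024 m) or (y of brick5_mid in the frame of course_top between 0.078 and 0.098 m and z of brick5_mid in the frame of course_top between 0.012 and 0.024 m)) and linear speed of each of brick0, brick1, brick2, brick3, brick4, brick5 below 0.02 m/s); the robot touches nothing.
It fails at once if a brick is lifted clear of the mould while the selector is still at hold (value of joint selector below 0.4 rad and height (world z) of any of brick0_mid, brick1_mid, brick2_mid, brick3_mid, brick4_mid, brick5_mid above 0.1 m).
It fails at once if another thing on the bench is shifted by more than 6 cm (distance of any of brush, can, jar from where it was at the start of the episode above 0.06 m).
Of brick0, brick1, brick2, brick3, brick4, brick5 only 4 to 6 are there at a start; the rules pass over those that are not, and their reading is None.
At some moment in a run one of mould may be knocked a few centimetres aside while the robot is not near it.
Once in a run the grip may slacken for a moment while it holds something.
It also fails if it takes over 210 s, if anything falls off the work surface, if the arm or the gripper's body presses on something with over 40 N, if the wrist force passes 120 N, or if a joint passes its speed limit or range.

ROBOT

A 6-joint arm with a two-finger parallel gripper is mounted at the origin on the work surface. World frame = base frame: x ahead of the robot, y to its left, z up, the work surface at z = 0. Lengths are in mm, angles in degrees, forces in N, time in s.
With the tool pointing down it reaches from about 350 to 875 mm from the base axis. Payload 4.2 kg.
Tool frame: the origin (TCP) lies on the front face of the gripper's body, between the roots of the fingers; the fingertips stand ctrl.tip_extent ahead of it and the grasp point (between the pads) lies 54 mm ahead of it (ctrl.tip_extent is the distance from the TCP to the fingertips, in mm); z points along the fingers, y is the line along which they close (so a half turn about z gives the same grasp; the last joint's range is limited). The gripper opens to 85 mm and grips with 20 to 120 N. Pads are 22 mm wide; open, the fingers measure 114 mm over their backs; the gripper's body (76 mm by 85 mm) begins 54 mm behind the grasp point. The pads swing forward as they close: fully open they stand 13 mm farther back than shut.
Start: joints at [80.363, 22.042, 0.453, 0, -68.411, -14.817], TCP at [258.692, 568.927, 303.912] pointing down, gripper open.
Joint ranges: [-179.83, 179.83], [-69.29, 118.12], [-61.27, 80.66], [-181.25, 117.63], [-171.15, -9.14], [-177.46, 177.46]. Speed limits (degrees/s): [159.86, 159.86, 180, 180, 180, 180].

INTERFACE

Orientations are given as [roll, pitch, yaw] about the fixed x, y, z axes, in that order (R = Rz(yaw) Ry(pitch) Rx(roll)).
In Python, from rig import telemetry, eyes, order, ctrl gives the robot as it stands.
- The arm moves only by the tool apply_moves, never from a script. Its argument "increments" is a list of rows, each an object with "translation": the shift along the world's x, y, z in units of 0.04 m (1.0 is 0.04 m), a list of three; "spin": the turn about the world's z in units of 0.15 rad (1.0 is 0.15 rad); "grip": the opening, from 0 (shut) to 1 (fully open). In form: [{"translation": [x, y, z], "spin": spin, "grip": grip}, ...]. A call has 1 to 12 rows; each row shifts and turns the commanded pose from where the row before left it; what a row does not reach is not made up. A row lasts 1/8 s, in which the tool goes at most 62.5 mm and 10.7 degrees, less where a joint would pass 70% of its speed; a pose out of reach is approached as far as the arm can. A call with a number of a shift or a turn outside -1 to 1 is refused whole. A call with a gripper value outside its range is refused whole. The fingers move at their own pace and stop on an object; "force" is the grip in N (left out, the last holds). Time passes only in rows, so rows that do not move let the fingers close. It gives the time, the measured TCP pose, the force, the opening and the grip force at its end, in the units of the state.
- telemetry.read_state(): the state, without advancing time (a new reading comes with each control period).
- eyes.grab_frame(name): name is "side" or "top" or "wrist"; returns the picture (480x640x3 uint8, red, green, blue); there is no depth.
- eyes.get_calibration(name): a dict with "intrinsics" (3x3 intrinsics, pixels), "pose" (4x4, takes a point from camera to world coordinates). Camera axes: x right, y down, z forward; pixel columns grow to the right and rows downward; lengths in mm; the calibration is good to about 2 mm. The wrist camera is an equidistant fisheye: a pixel r from the principal point sees the ray r / f radians off the axis. A picture is of the moment at which its call begins: read the wrist's pose just before it. get_calibration takes no time and is no camera call; for the wrist camera it gives the pose at the moment of the call.
- order.sign_off(): hands the job in; it is judged then, once.
The state is a dict: "t": time; "joints": joint angles; "joint_vel": joint speeds; "effort": joint torques, N m; "tool_pos": TCP position; "eef_rot": TCP orientation; "contact_force": force on the tool from outside, world axes, zero at the start; "wrist_torque": the same for the moment, N m; "opening": finger opening in mm; "gripper_force": force on a finger pad.
Only numpy, scipy, OpenCV 4.12 (cv2) and the standard library are available. Lean on these libraries where they do the work, as an engineer would, in place of code of your own. Each camera call takes 0.05 s, during which the arm holds its last target. There are 200 camera calls.

## Working session

There is one attempt and no reset: what is moved stays moved. The work goes in short steps, Python scripts to look and compute and a tool call to move; the robot and the scene stay as the last step left them, time stands still between calls to the robot, and variables do not carry over. Pictures are saved under pics/ and viewed, at most 14 in all, crops included, and the job is handed in when it is done.

Besides the shell and the picture viewer there is one more tool, called after "Emit:" by a JSON object that holds its "method" and its "body". apply_moves: Moves the arm, as the interface text tells. Shifts and turns lie within -1 to 1; 1 stands for 0.04 m of shift or 0.15 rad of turn. Its arguments: {"type":"object","properties":{"increments":{"type":"array","items":{"type":"object","properties":{"translation":{"type":"array","items":{"type":"number"}},"spin":{"type":"number"},"grip":{"type":"number"}}}},"force":{"type":"number"}},"required":["increments"]}

```bash
ls; mkdir -p pics
python3 - <<'E'
from rig import telemetry, eyes, order, ctrl
import cv2
print(telemetry.read_state(), ctrl.tip_extent)
for n in ("top","side"):
    im=eyes.grab_frame(n); cv2.imwrite(f"pics/{n}0.png",im[:,:,::-1]); c=eyes.get_calibration(n); print(n,c)
print(eyes.get_calibration("wrist"))
E
```

```text
pics
{'t': 0.0, 'joints': array([ 8.03656124e+01,  2.20896439e+01,  3.79600562e-01, -2.75771246e-02,
       -6.84111879e+01, -1.48166257e+01]), 'joint_vel': array([ 0.00359606, -0.02007536, -0.00232349,  0.12315378,  0.01103727,
        0.12182261]), 'effort': array([ 4.43934732e-04, -3.92289913e+01,  1.88398236e+01,  4.18628991e+00,
       -4.65609526e-03, -3.76256978e-06]), 'tool_pos': array([258.50082825, 568.56690179, 302.83562008]), 'eef_rot': array([ 1.79876246e+02, -6.23348222e-03, -2.44611805e+01]), 'contact_force': array([-0.26993749,  0.10600029, -0.36155562]), 'wrist_torque': array([-0.02160453, -0.00754302,  0.00702729]), 'gripper_force': 0.0, 'opening': 85.76185730006983} 72.6
top {'intrinsics': array([[538.17274045,   0.        , 315.97212671],
       [  0.        , 538.17274045, 236.06549773],
       [  0.        ,   0.        ,   1.        ]]), 'pose': array([[-2.38825034e-02, -9.77685834e-01,  2.08710411e-01,
         3.23396166e+02],
       [-9.99708861e-01,  2.26381623e-02, -8.34907890e-03,
         6.05539695e+01],
       [ 3.43795602e-03, -2.08849044e-01, -9.7794
[... 467 characters left out ...]
90e+02],
       [-9.87520296e-03, -7.17988163e-01, -6.95985257e-01,
         1.01684869e+03],
       [ 0.00000000e+00,  0.00000000e+00,  0.00000000e+00,
         1.00000000e+00]])}
{'intrinsics': array([[371.64829954,   0.        , 318.90504166],
       [  0.        , 371.64829954, 241.12096085],
       [  0.        ,   0.        ,   1.        ]]), 'pose': array([[-4.14742003e-01, -8.65112377e-01, -2.82080920e-01,
         3.32233668e+02],
       [-9.09935209e-01,  3.95209167e-01,  1.25807904e-01,
         5.36112464e+02],
       [ 2.64299005e-03,  3.08853183e-01, -9.51106054e-01,
         3.72919211e+02],
       [ 0.00000000e+00,  0.00000000e+00,  0.00000000e+00,
         1.00000000e+00]])}
```

View pics/top0.png

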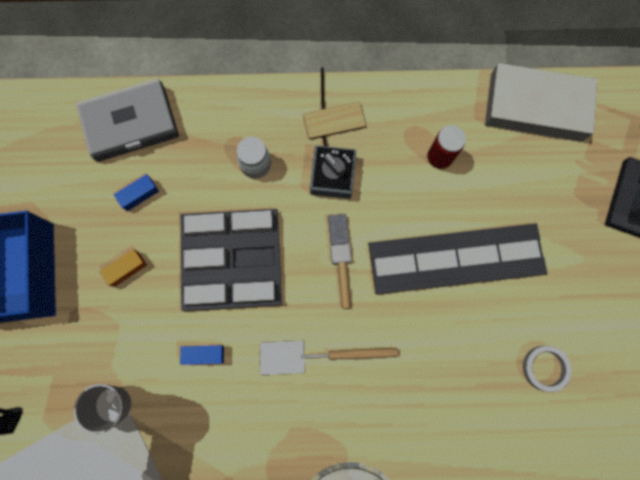

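View pics/side0.png

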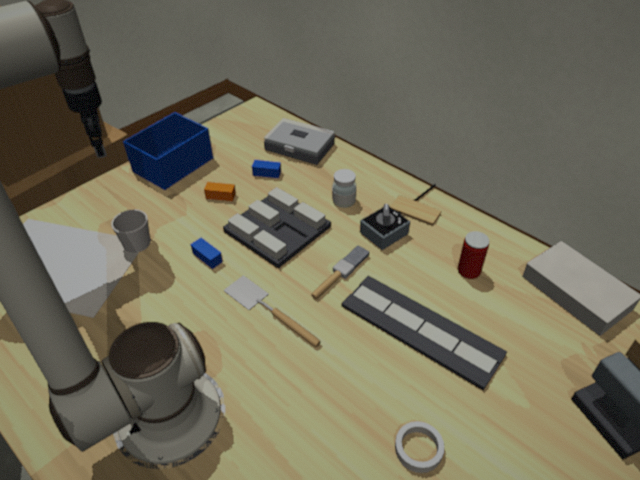

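Top view: the mould (230,258) holds five light-grey bricks, at (204,224), (252,220), (204,258), (204,294) and (253,292). The cavity at (254,258) is empty. The stand is at (457,258) and the selector at (334,170). The blue and orange blocks at (136,192), (122,267) and (202,355) are look-alikes: they have the wrong colour and are not in the mould.

```bash
cat > h.py <<'E'
import numpy as np, cv2
from rig import telemetry, eyes, order, ctrl
def ray(uv,c,wrist=False):
    K=c["intrinsics"];T=c["pose"];x=(uv[0]-K[0,2])/K[0,0];y=(uv[1]-K[1,2])/K[1,1]
    if wrist:
        r=np.hypot(x,y); s=np.sin(r)/r if r>1e-9 else 1; d=np.array([x*s,y*s,np.cos(r)])
    else: d=np.array([x,y,1.])
    return T[:3,3],T[:3,:3]@d
def onz(uv,z,c,wrist=False):
    o,d=ray(uv,c,wrist); return (o+d*(z-o[2])/d[2])[:2]
def rect(cnt,z,c,wrist=False):
    """min-area rectangle of a contour cast on plane z: centre, sizes, long-axis angle (deg, -90..90)"""
    P=np.array([onz(p,z,c,wrist) for p in cnt.reshape(-1,2)],np.float32)
    (cx,cy),(w,h),a=cv2.minAreaRect(P)
    if w<h: w,h,a=h,w,a+90
    return np.array([cx,cy]),w,h,(a+90)%180-90
def bricks(im,z,c,wrist=False,amin=400,amax=3000,smax=60,vmin=110,roi=None):
    hsv=cv2.cvtColor(im,cv2.COLOR_RGB2HSV)
    m=((hsv[...,1]<smax)&(hsv[...,2]>vmin)).astype(np.uint8)*255
    if roi: k=np.zeros_like(m);k[roi[1]:roi[3],roi[0]:roi[2]]=1;m*=k
    m=cv2.morphologyEx(m,cv2.MORPH_OPEN,np.ones((3,3),np.uint8))
    cs,_=cv2.findContours(m,cv2.RETR_EXTERNAL,cv2.CHAIN_APPROX_NONE)
    out=[]
    for q in cs:
        A=cv2.contourArea(q)
        if amin<A<amax:
            M=cv2.moments(q);out.append(((M['m10']/M['m00'],M['m01']/M['m00']),A)+rect(q,z,c,wrist))
    return out
E
python3 - <<'E'
from h import *
im=cv2.imread("pics/top0.png")[:,:,::-1].copy();c=eyes.get_calibration("top")
print(cv2.cvtColor(im,cv2.COLOR_RGB2HSV)[[224,258,260,224],[204,204,395,195]])
print("mould");[print(np.round(b[0]),b[1],*[np.round(x,1) for x in b[2:]]) for b in bricks(im,44,c,roi=(170,200,290,315),vmin=90)]
print("stand");[print(np.round(b[0]),b[1],*[np.round(x,1) for x in b[2:]]) for b in bricks(im,14,c,roi=(360,220,560,300),vmin=90)]
# dark boards
g=im.max(2)
for nm,z,roi in(("mould",20,(160,190,300,330)),("stand",14,(350,210,560,305)),("box",50,(295,140,370,205))):
    m=np.zeros(g.shape,np.uint8);x0,y0,x1,y1=roi;m[y0:y1,x0:x1]=(g[y0:y1,x0:x1]<75)*255
    m=cv2.morphologyEx(m,cv2.MORPH_CLOSE,np.ones((3,3),np.uint8))
    q=max(cv2.findContours(m,cv2.RETR_EXTERNAL,cv2.CHAIN_APPROX_NONE)[0],key=cv2.contourArea)
    print(nm,*[np.round(v,1) for v in rect(q,z,c)])
print("knob axis at 85:",onz((334,170),85,c))
a=cv2.resize(im[130:210,290:380],None,fx=7,fy=7,interpolation=cv2.INTER_CUBIC)
cv2.imwrite("pics/sel0.png",a[:,:,::-1])
E
```

```text
[[ 90   5 165]
 [ 60   5 165]
 [ 90   5 164]
 [ 70   5 165]]
mould
[204. 294.] 727.5 [441.9 280.1] 82.9 38.1 -87.9
[253. 291.] 722.0 [444.3 181.6] 83.3 38.1 -88.3
[203. 257.] 707.0 [516.2 281.9] 83.6 38.3 -87.7
[203. 222.] 709.5 [589.8 284. ] 83.3 40.2 -87.6
[251. 219.] 706.0 [593.7 184.8] 83.6 40.0 -88.1
stand
[457. 258.] 2836.0 [ 508.2 -244.7] 350.0 40.1 -84.7
[399. 231.] 615.5 [ 569.9 -141.3] 212.9 34.2 -77.4
mould [515.  229.8] 203.3 202.6 -88.2
stand [ 506.6 -243.6] 359.0 107.9 -84.7
box [697.6  10.8] 122.8 84.2 -7.9
knob axis at 85: [682.36630444  11.71412936]
```

View pics/sel0.png

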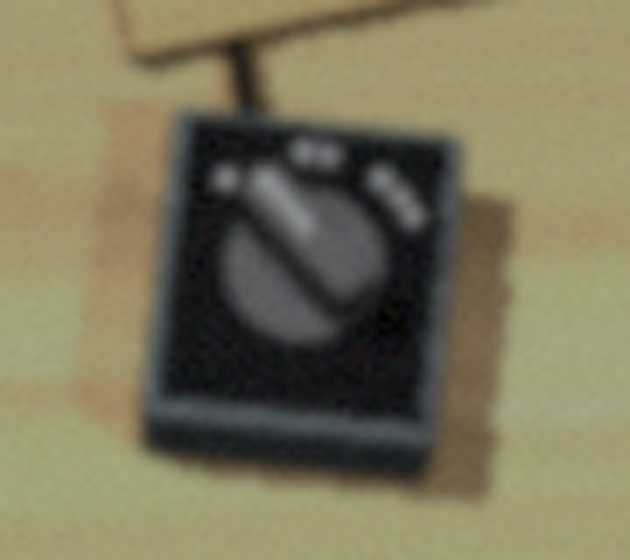

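The selector crop shows the pointer near one dot. Disc centre is about px (333.3,167.4). The dots are at px one (322,155.8), two (335.5,151.7) and three (346.5,158).

Run:
```python
from h import *
c=eyes.get_calibration("top")
f=lambda u,v,z:onz((290+u/7,130+v/7),z,c)
k=f(303,262,54);print("axis",k)
co=[f(*p,50) for p in((180,115),(460,145),(430,430),(150,405))];print("box c",np.mean(co,0),[np.linalg.norm(co[i]-co[i-1]) for i in range(4)])
d=co[0]+co[1]-co[2]-co[3];print("box fwd deg",np.degrees(np.arctan2(d[1],d[0])))
for p in((225,180),(318,152),(395,198)):
    e=f(*p,50)-k;print("dot",np.degrees(np.arctan2(e[1],e[0])),np.linalg.norm(e))
a=f(265,172,85);b=f(305,230,85);e=a-b;print("line",a,b,np.degrees(np.arctan2(e[1],e[0])))
# tool y yaw
R=cv2.Rodrigues;from scipy.spatial.transform import Rotation as Ro
print("tool axes",Ro.from_euler('xyz',telemetry.read_state()['eef_rot'],degrees=True).as_matrix().round(3))
```

```text
axis [698.73558704  11.584198  ]
box c [696.79460353  10.89297594] [np.float64(92.11031464161137), np.float64(85.30516083995816), np.float64(90.42368157518048), np.float64(83.73829897922457)]
box fwd deg -7.42410969220838
dot 38.92325835516084 35.9374699228106
dot -9.072365070895646 36.72840535453817
dot -53.5954269492223 35.49181172128651
line [715.79773861  23.26180368] [697.68015719  12.11582543] 31.59992612162857
tool axes [[ 0.91  -0.414 -0.001]
 [-0.414 -0.91  -0.002]
 [ 0.     0.002 -1.   ]]
```

Emit:
{"method": "apply_moves", "body": {"increments": [{"translation":[0.78,-1,0],"spin":0.5,"grip":1},{"translation":[0.78,-1,0],"spin":0.5,"grip":0},{"translation":[0.78,-1,0],"spin":0.5,"grip":0},{"translation":[0.78,-1,0],"spin":0.5,"grip":0},{"translation":[0.78,-1,0],"spin":0.5,"grip":0},{"translation":[0.78,-1,0],"spin":0.5,"grip":0},{"translation":[0.78,-1,0],"spin":0.5,"grip":0},{"translation":[0.78,-1,0],"spin":0.5,"grip":0},{"translation":[0.78,-1,0],"spin":0.5,"grip":0},{"translation":[0.78,-1,0],"spin":0.5,"grip":0},{"translation":[0.78,-1,0],"spin":0.5,"grip":0},{"translation":[0.78,-1,0],"spin":0.5,"grip":0}]}}

```text
t: 1.6
tool_pos: [633.8, 87.5, 303.4]
eef_rot: [-180.0, 0.1, 27.3]
contact_force: [0.4, -0.3, 0.5]
opening: -0.1
gripper_force: 0.0
```

```bash
python3 -c "
from rig import ctrl,telemetry as t
s=t.read_state();print(ctrl.tip_extent,s['opening'],s['tool_pos'],s['eef_rot'],s['joints'])"
```

```text
72.6 -0.10103252827706449 [633.78118442  87.50676575 303.37078009] [-1.79982877e+02  5.17439683e-02  2.72557775e+01] [ 2.23203820e+01  2.35306966e+01  2.69632288e+00 -1.34856354e-02
 -6.92186521e+01  9.49401784e+01]
```

Emit:
{"method": "apply_moves", "body": {"increments": [{"translation":[0.8,-0.97,-0.5],"spin":0.5,"grip":0.6},{"translation":[0.81,-0.97,-0.5],"spin":0.53,"grip":0.6},{"translation":[0,0,-0.5],"spin":0,"grip":0.6},{"translation":[0,0,0],"spin":0,"grip":0.6},{"translation":[0,0,0],"spin":0,"grip":0.6}]}}

```text
t: 2.22
tool_pos: [697.7, 11.8, 244.8]
eef_rot: [180.0, -0.0, 36.0]
contact_force: [0.1, 0.1, 0.9]
opening: 51.2
gripper_force: 0.0
```

Run:
```python
from h import *
c=eyes.get_calibration("wrist");im=eyes.grab_frame("wrist")
cv2.imwrite("pics/w1.png",im[:,:,::-1]);np.savez("pics/w1.npz",im=im,K=c["intrinsics"],T=c["pose"])
s=telemetry.read_state();print(s['tool_pos'],s['eef_rot'],s['opening'],s['joints'])
```

```text
[697.73871201  11.98007462 245.30873303] [ 1.79934237e+02 -9.76936121e-02  3.60301477e+01] 51.01983040322172 [ 1.42295960e+01  3.13560883e+01  7.19306844e+00  2.71828139e-02
 -6.57218529e+01  1.11789344e+02]
```

View pics/w1.png

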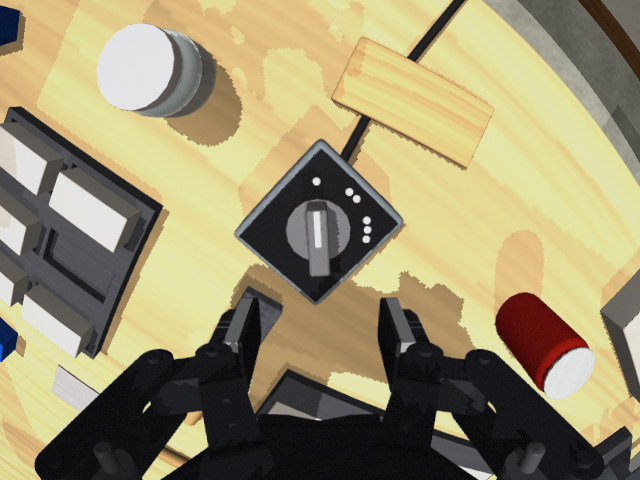

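The wrist picture shows the bar running from (316,207) to (319,272), with its white line at (317,212)-(318,247) and one dot at (317,181). The fingers are at the lower edge.

Run:
```python
from h import *
d=np.load("pics/w1.npz");c=dict(intrinsics=d['K'],pose=d['T'])
f=lambda u,v,z:onz((u,v),z,c,True)
a=f(316.5,211,85);b=f(318,247,85);e=a-b;print(a,b,np.degrees(np.arctan2(e[1],e[0])))
e1,e2=f(316,205,85),f(319,270,85);print("bar ends",e1,e2,(e1+e2)/2,np.linalg.norm(e1-e2),np.degrees(np.arctan2(*(e1-e2)[::-1])))
k=f(318,230,54);print("disc",k)
for p in((317,181),(353,195),(367,230)):
    e=f(*p,50)-k;print(np.degrees(np.arctan2(e[1],e[0])),np.linalg.norm(e))
```

```text
[718.30599487  27.60085907] [699.31288656  12.65936231] 38.191418575726495
bar ends [721.28420861  30.14524283] [686.54039762   2.57930478] [703.91230312  16.36227381] 44.35102414659856 38.42868498428193
disc [701.33356931  14.13583693]
37.09864109866415 35.53017777581834
-9.11739241156225 35.88474999159382
-55.81717043695719 36.5899458226714
```

Emit:
{"method": "apply_moves", "body": {"increments": [{"translation":[0.08,0.06,-0.9],"spin":0.25,"grip":0.6},{"translation":[0,0,-0.9],"spin":0,"grip":0.6},{"translation":[0,0,-0.9],"spin":0,"grip":0.6},{"translation":[0,0,0],"spin":0,"grip":0.4},{"translation":[0,0,0],"spin":0,"grip":0.0},{"translation":[0,0,0],"spin":0,"grip":0},{"translation":[0,0,0],"spin":0,"grip":0},{"translation":[0,0,0],"spin":0,"grip":0}], "force": 40}}

```text
t: 3.28
tool_pos: [701.3, 15.0, 138.7]
eef_rot: [179.9, -0.2, 38.2]
contact_force: [-2.6, 4.7, 3.8]
opening: 13.4
gripper_force: 42.9
```

Emit:
{"method": "apply_moves", "body": {"increments": [{"translation":[0,0,0],"spin":-0.8,"grip":0},{"translation":[0,0,0],"spin":-0.8,"grip":0},{"translation":[0,0,0],"spin":-0.8,"grip":0},{"translation":[0,0,0],"spin":-0.8,"grip":0},{"translation":[0,0,0],"spin":-0.8,"grip":0},{"translation":[0,0,0],"spin":-0.8,"grip":0},{"translation":[0,0,0],"spin":-0.5,"grip":0},{"translation":[0,0,0],"spin":0,"grip":0},{"translation":[0,0,0],"spin":0,"grip":0.6},{"translation":[0,0,0],"spin":0,"grip":0.6},{"translation":[0,0,0.9],"spin":0,"grip":0.6},{"translation":[0,0,0.9],"spin":0,"grip":0.6}]}}

```text
t: 4.78
tool_pos: [700.5, 13.7, 207.7]
eef_rot: [180.0, 0.1, -7.4]
contact_force: [0.5, 0.5, -0.1]
opening: 51.6
gripper_force: 0.0
```

Emit:
{"method": "apply_moves", "body": {"increments": [{"translation":[-0.27,0.43,0.2],"spin":-0.94,"grip":0.65},{"translation":[-0.27,0.43,0.2],"spin":-0.94,"grip":0.65},{"translation":[-0.27,0.43,0.2],"spin":-0.94,"grip":0.65},{"translation":[-0.27,0.43,0.2],"spin":-0.94,"grip":0.65},{"translation":[-0.27,0.43,0.2],"spin":-0.94,"grip":0.65},{"translation":[-0.27,0.43,0],"spin":-0.94,"grip":0.65},{"translation":[-0.27,0.43,0],"spin":-0.94,"grip":0.65},{"translation":[-0.27,0.43,0],"spin":-0.94,"grip":0.65},{"translation":[-0.27,0.43,0],"spin":-0.94,"grip":0.65},{"translation":[-0.27,0.43,0],"spin":-0.94,"grip":0.65},{"translation":[0,0,0],"spin":0,"grip":0.65},{"translation":[0,0,0],"spin":0,"grip":0.65}]}}

```text
t: 6.28
tool_pos: [592.8, 185.5, 247.7]
eef_rot: [180.0, -0.0, -88.1]
contact_force: [-0.6, 0.2, 0.3]
opening: 55.6
gripper_force: 0.0
```

```bash
cat > look.py <<'E'
import sys
from h import *
def look(z,name,amin=600,vmin=200,smax=45):
    s=telemetry.read_state();c=eyes.get_calibration("wrist");im=eyes.grab_frame("wrist")
    cv2.imwrite(f"pics/{name}.png",im[:,:,::-1])
    print("t",round(s['t'],1),"tcp",s['tool_pos'].round(1),"yaw",s['eef_rot'][2].round(2),"open",round(s['opening'],1))
    for b in bricks(im,z,c,True,amin,40000,smax,vmin):
        if b[3]<110 and 25<b[4]<60: print(np.round(b[0]),b[1],*[np.round(v,1) for v in b[2:]],"move",((b[2]-s['tool_pos'][:2])/40).round(2))
if __name__=="__main__": look(float(sys.argv[1]),sys.argv[2],vmin=int(sys.argv[3]) if len(sys.argv)>3 else 200)
E
python3 look.py 44 w2
python3 - <<'E'
from h import *
im=eyes.grab_frame("top");cv2.imwrite("pics/top1.png",im[:,:,::-1])
cv2.imwrite("pics/sel1.png",cv2.resize(im[130:210,290:380],None,fx=4,fy=4)[:,:,::-1])
E
```

```text
t 6.3 tcp [592.8 185.5 247.7] yaw -88.12 open 55.6
[319. 335.] 2964.5 [591.1 284.1] 79.7 34.8 -88.0 move [-0.04  2.46]
[479. 324.] 1863.0 [444.4 274.2] 68.0 35.0 -87.5 move [-3.71  2.22]
[318. 227.] 4390.0 [594.6 186.1] 80.5 34.6 -87.6 move [0.05 0.01]
[589. 175.] 3398.0 [351.6 125.6] 77.4 55.4 -88.9 move [-6.03 -1.5 ]
```

View pics/w2.png

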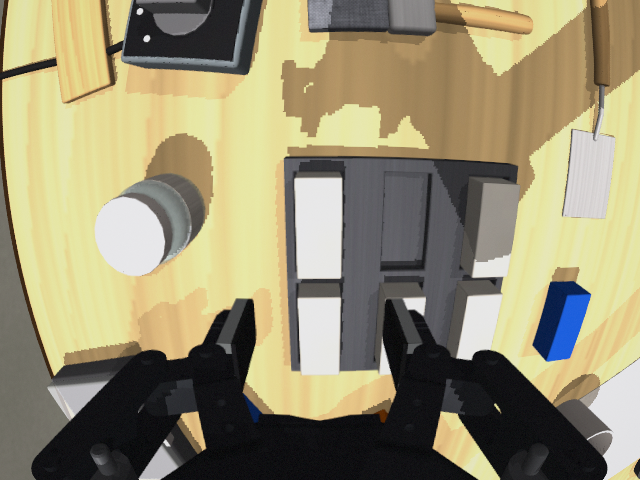

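View pics/sel1.png

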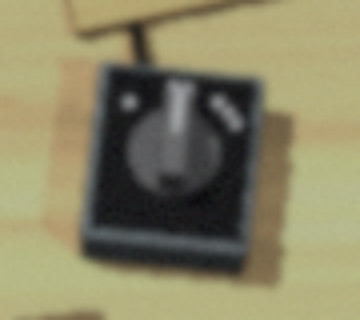

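Selector now points at two dots. The wrist view shows the brick to pick at (318,227), between the fingers.

Emit:
{"method": "apply_moves", "body": {"increments": [{"translation":[0.05,0.01,-0.94],"spin":0.05,"grip":0.65},{"translation":[0,0,-0.94],"spin":0,"grip":0.65},{"translation":[0,0,-0.94],"spin":0,"grip":0.65},{"translation":[0,0,-0.94],"spin":0,"grip":0.65},{"translation":[0,0,0],"spin":0,"grip":0.65},{"translation":[0,0,0],"spin":0,"grip":0.3},{"translation":[0,0,0],"spin":0,"grip":0.3},{"translation":[0,0,0],"spin":0,"grip":0.2},{"translation":[0,0,0],"spin":0,"grip":0.2}], "force": 60}}

```text
t: 7.5
tool_pos: [595.1, 186.3, 99.3]
eef_rot: [-179.9, 0.0, -87.8]
contact_force: [-2.2, -1.0, 5.9]
opening: 34.8
gripper_force: 62.9
```

Emit:
{"method": "apply_moves", "body": {"increments": [{"translation":[0,0,0.7],"spin":0,"grip":0.2},{"translation":[0,0,0.9],"spin":0,"grip":0.2},{"translation":[0,-0.3,0.9],"spin":0,"grip":0.2},{"translation":[-0.3,-0.9,0.9],"spin":0.05,"grip":0.2},{"translation":[-0.3,-0.9,0],"spin":0.05,"grip":0.2},{"translation":[-0.3,-0.9,0],"spin":0.05,"grip":0.2},{"translation":[-0.3,-0.9,0],"spin":0.05,"grip":0.2},{"translation":[-0.3,-0.9,0],"spin":0.05,"grip":0.2},{"translation":[-0.3,-0.9,0],"spin":0.05,"grip":0.2},{"translation":[-0.3,-0.9,0],"spin":0.06,"grip":0.2},{"translation":[-0.3,-0.9,0],"spin":0,"grip":0.2},{"translation":[0,-0.9,0],"spin":0,"grip":0.2}]}}

```text
t: 9.0
tool_pos: [497.8, -150.9, 233.8]
eef_rot: [-179.9, 0.0, -84.7]
contact_force: [0.5, 0.1, -1.9]
opening: 34.6
gripper_force: 66.2
```

Emit:
{"method": "apply_moves", "body": {"increments": [{"translation":[0,-0.2,0],"spin":0,"grip":0.2},{"translation":[0,0,0],"spin":0,"grip":0.2},{"translation":[0,0,0],"spin":0,"grip":0.2}]}}

```text
t: 9.38
tool_pos: [498.8, -157.1, 233.4]
eef_rot: [-180.0, 0.0, -84.6]
contact_force: [-0.3, 0.9, -2.7]
opening: 34.4
gripper_force: 66.2
```

```bash
python3 look.py 14 w3
```

```text
t 9.4 tcp [ 498.8 -157.1  233.4] yaw -84.65 open 34.4
[308. 177.] 1876.5 [ 508.2 -197.3] 60.6 30.4 -84.5 move [ 0.23 -1.  ]
[314.  42.] 2658.5 [ 515.4 -298.1] 57.4 34.5 -84.9 move [ 0.42 -3.53]
[592.  21.] 701.0 [ 261.9 -385.9] 89.3 37.1 21.8 move [-5.92 -5.72]
```

View pics/w3.png

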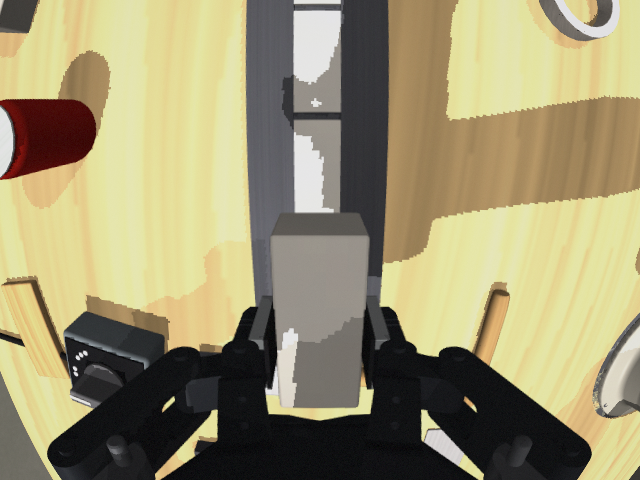

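The stand's wall shows joints at (317,115) and (317,7), brick edges at columns 294 and 341, and board edges at 248 and 388. The held brick is at (320,310).

Run:
```python
from h import *
c=eyes.get_calibration("wrist");f=lambda u,v,z=14:onz((u,v),z,c,True)
im=cv2.imread("pics/w3.png",0)
print("col profile",im[100:130,325],im[0:14,325]); print("row90",im[90,285:350]);print("row190",im[190,240:300],im[190,335:395])
for p in((317.5,115.5),(317.5,7)): print(f(*p))
a,b=f(294,115),f(341,115);print(a,b,np.linalg.norm(a-b),(a+b)/2)
a,b=f(248,115),f(388,115);print(np.linalg.norm(a-b),(a+b)/2)
```

```text
col profile [144 144 145 143 143 143 143 144 144 142 144 128  78  40  41  46  52  52
  51  87 134 147 149 148 149 149 148 148 148 148] [226 226 227 192  98  78  78  78  89  76 140 227 227 227]
row90 [ 54  55  53  54  53  55  51  50 100 145 144 144 144 144 145 145 144 145
 144 144 144 145 145 145 144 145 143 144 144 145 144 144 144 144 143 144
 142 144 143 144 144 143 143 143 144 145 143 143 144 143 146 144 143 144
 144 122  64  54  54  53  52  54  52  52  52]
row190 [223 224 223 223 218 213 213 212 176 102 102 101 103 101  98  97  97  98
  99 103 103  99  96  97 100 102 101 102 101 100  99  98  99  98  99  98
  98  99  99  98  96  95  97  99 100  99  99 102 101 102 101 102 100  99
 166 220 230 230 231 231] [145 146 145 146 145  82  57  51  50  53  52  50  49  49  48  50  53  51
  49  49  49  51  51  50  53  51  51  49  48  50  48  49  51  50  50  50
  47  50  48  45  50  50  49  50  52  50  52  51  49  51  49 124 147 150
 149 148 148 149 148 147]
[ 509.47615432 -242.62844899]
[ 517.62507582 -329.91999634]
[ 527.43561644 -241.48834753] [ 491.62247301 -244.79896212] 35.96583672991525 [ 509.52904473 -243.14365482]
108.21158247448962 [ 509.2699869  -244.19535807]
```

Emit:
{"method": "apply_moves", "body": {"increments": [{"translation":[0.06,0.04,-0.8],"spin":0,"grip":0.2},{"translation":[0,0,-0.8],"spin":0,"grip":0.2},{"translation":[0,0,-0.8],"spin":0,"grip":0.2},{"translation":[0,0,-0.6],"spin":0,"grip":0.2},{"translation":[0,0,-0.1],"spin":0,"grip":0.2},{"translation":[0,0,-0.05],"spin":0,"grip":0.2},{"translation":[0,0,0],"spin":0,"grip":0.2}]}}

```text
t: 10.3
tool_pos: [501.8, -156.1, 108.5]
eef_rot: [-179.9, -0.0, -84.7]
contact_force: [-0.9, 0.3, -1.3]
opening: 34.5
gripper_force: 66.1
```

Emit:
{"method": "apply_moves", "body": {"increments": [{"translation":[0,0.01,-0.05],"spin":0,"grip":0.2},{"translation":[0,0,0],"spin":0,"grip":0.2}]}}

```text
t: 10.55
tool_pos: [501.2, -155.9, 105.9]
eef_rot: [-180.0, -0.0, -84.7]
contact_force: [0.4, -0.1, -1.1]
opening: 34.5
gripper_force: 66.1
```

Emit:
{"method": "apply_moves", "body": {"increments": [{"translation":[0,0.01,-0.04],"spin":0,"grip":0.2},{"translation":[0,0,0],"spin":0,"grip":0.2}]}}

```text
t: 10.8
tool_pos: [501.3, -155.7, 105.3]
eef_rot: [-180.0, -0.0, -84.7]
contact_force: [-2.7, -0.0, 7.0]
opening: 34.5
gripper_force: 67.2
```

Emit:
{"method": "apply_moves", "body": {"increments": [{"translation":[0,0,0],"spin":0,"grip":0.45},{"translation":[0,0,0],"spin":0,"grip":0.65},{"translation":[0,0,0],"spin":0,"grip":0.65},{"translation":[0,0,0.8],"spin":0,"grip":0.65},{"translation":[0,0,0.9],"spin":0,"grip":0.65},{"translation":[0,0,0.9],"spin":0,"grip":0.65},{"translation":[0,0,0.9],"spin":0,"grip":0.65},{"translation":[0,0,0],"spin":0,"grip":0.65},{"translation":[0,0,0],"spin":0,"grip":0.65}]}}

```text
t: 11.92
tool_pos: [500.6, -155.3, 243.3]
eef_rot: [179.9, 0.0, -84.7]
contact_force: [-0.5, -1.0, 0.3]
opening: 55.6
gripper_force: 0.0
```

```bash
python3 look.py 50 w4 ; python3 look.py 50 w4b 120
```

```text
t 11.9 tcp [ 500.6 -155.3  243.3] yaw -84.72 open 55.6
[451. 440.] 883.0 [337.2  70. ] 72.9 39.4 -83.7 move [-4.09  5.63]
[281. 373.] 928.0 [523.2 -22.2] 33.7 31.0 -84.2 move [0.57 3.33]
[314. 243.] 4601.5 [ 502.8 -143. ] 105.5 32.6 -83.6 move [0.06 0.31]
[ 10. 138.] 1304.0 [ 789.3 -221.3] 70.0 34.1 88.1 move [ 7.22 -1.65]
[316.  41.] 2248.5 [ 514.7 -291.4] 49.1 29.9 -84.7 move [ 0.35 -3.4 ]
[586.  21.] 685.5 [ 292.4 -367.7] 78.6 33.5 21.5 move [-5.2  -5.31]
t 12.0 tcp [ 500.4 -155.4  242.8] yaw -84.72 open 55.4
[450. 439.] 997.0 [337.2  67. ] 82.9 39.6 -82.4 move [-4.08  5.56]
[281. 372.] 1146.5 [523.4 -23.8] 36.7 34.2 -86.2 move [0.57 3.29]
[317. 242.] 6052.0 [ 502.  -143.2] 106.3 35.4 -84.8 move [0.04 0.31]
[318. 144.] 2350.5 [ 507.8 -220. ] 37.8 31.7 -85.0 move [ 0.18 -1.61]
[  9. 138.] 1293.5 [ 788.  -221.4] 69.8 33.9 88.1 move [ 7.19 -1.65]
[318.  60.] 4357.5 [ 513.6 -280.1] 72.0 32.0 -84.8 move [ 0.33 -3.12]
[585.  21.] 771.0 [ 292.6 -367.1] 79.7 34.2 21.5 move [-5.2  -5.29]
```

View pics/w4.png

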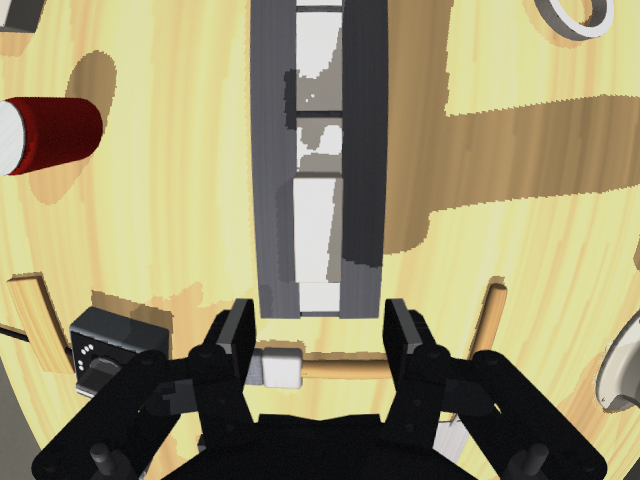

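The placed brick's top face spans rows 179 to 282 and columns 294 to 341. The middle joint is at row 114 and the board's end at row 317.

Run:
```python
from h import *
c=eyes.get_calibration("wrist");f=lambda u,v,z:onz((u,v),z,c,True)
im=cv2.imread("pics/w4.png",0)
print(im[170:185,312],im[276:290,315],im[310:322,280]); print(im[225,288:300],im[225,334:346])
j=f(318,114.5,14);u=np.array([-0.0929,0.9957]);n=np.array([u[1],-u[0]])
for nm,p in dict(far=(317,179.5,50),near=(317,282,50),end=(318,317,14),lt=(293.5,225,50),rt=(342.5,225,50),j=(318,114.5,14),sl=(296.5,95,14),sr=(342,95,14)).items():
    q=f(*p);print(nm,q.round(1),"y",((q-j)@u).round(1),"x",((q-j)@n).round(1))
```

```text
[141 117  89  81  82  84  85 114 179 219 225 226 225 226 225] [225 225 225 224 225 224 210 224 226 225 225 225 225 225] [107 106 106 106 106 106 106 110 145 218 219 218]
[ 93  90  91  91  89  82 191 223 226 225 225 226] [140 140 141 142 141 141 141 134  87  46  48  48]
far [ 506.4 -195. ] y 47.2 x 0.8
near [ 499.3 -116. ] y 126.5 x 1.0
end [493.9 -64.6] y 178.2 x 0.4
lt [ 520.6 -160. ] y 80.8 x 18.1
rt [ 484.8 -163.2] y 80.8 x -17.8
j [ 510.  -242.1] y 0.0 x 0.0
sl [ 528.3 -256.3] y -15.9 x 16.9
sr [ 492.7 -259.6] y -15.8 x -18.9
```

Emit:
{"method": "apply_moves", "body": {"increments": [{"translation":[0.19,0.92,0],"spin":-0.03,"grip":0.65},{"translation":[0.19,0.92,0],"spin":-0.03,"grip":0.65},{"translation":[0.19,0.92,0],"spin":-0.03,"grip":0.65},{"translation":[0.19,0.92,0],"spin":-0.03,"grip":0.65},{"translation":[0.19,0.92,0],"spin":-0.03,"grip":0.65},{"translation":[0.19,0.92,0],"spin":-0.03,"grip":0.65},{"translation":[0.19,0.92,0],"spin":-0.03,"grip":0.65},{"translation":[0.19,0.92,0],"spin":-0.03,"grip":0.65},{"translation":[0.19,0.92,0],"spin":-0.03,"grip":0.65},{"translation":[0.19,0.92,0],"spin":-0.03,"grip":0.65},{"translation":[0.19,0.92,0],"spin":-0.03,"grip":0.65},{"translation":[0.19,0.92,0],"spin":-0.03,"grip":0.65}]}}

```text
t: 13.52
tool_pos: [592.1, 287.1, 242.1]
eef_rot: [179.9, -0.1, -87.8]
contact_force: [1.1, -0.3, -0.7]
opening: 55.4
gripper_force: 0.0
```

Emit:
{"method": "apply_moves", "body": {"increments": [{"translation":[0,0,0],"spin":0,"grip":0.65},{"translation":[0,0,0],"spin":0,"grip":0.65}]}}

```text
t: 13.78
tool_pos: [591.8, 285.7, 242.4]
eef_rot: [179.9, -0.1, -87.8]
contact_force: [0.5, 0.7, -0.7]
opening: 55.2
gripper_force: 0.0
```

```bash
python3 look.py 44 w5
```

```text
t 13.8 tcp [591.8 285.7 242.4] yaw -87.79 open 55.2
[631. 345.] 622.5 [211.1 421.9] 88.3 38.9 -58.2 move [-9.52  3.41]
[493. 258.] 1227.5 [443.4 296. ] 50.4 35.0 -87.7 move [-3.71  0.26]
[415. 229.] 4128.5 [518.3 283.2] 80.6 34.9 -87.9 move [-1.84 -0.06]
[322. 227.] 4594.0 [590.8 284.5] 80.5 34.7 -87.6 move [-0.03 -0.03]
[605. 106.] 1304.0 [351.5 151.5] 54.7 51.6 1.3 move [-6.01 -3.35]
```

Emit:
{"method": "apply_moves", "body": {"increments": [{"translation":[-0.02,-0.03,-0.9],"spin":0,"grip":0.65},{"translation":[0,0,-0.9],"spin":0,"grip":0.65},{"translation":[0,0,-0.9],"spin":0,"grip":0.65},{"translation":[0,0,-0.9],"spin":0,"grip":0.65},{"translation":[0,0,0],"spin":0,"grip":0.65},{"translation":[0,0,0],"spin":0,"grip":0.3},{"translation":[0,0,0],"spin":0,"grip":0.3},{"translation":[0,0,0],"spin":0,"grip":0.2},{"translation":[0,0,0],"spin":0,"grip":0.2}]}}

```text
t: 14.95
tool_pos: [591.7, 285.1, 102.0]
eef_rot: [-179.9, 0.0, -87.8]
contact_force: [-3.1, -2.0, 6.4]
opening: 34.4
gripper_force: 62.6
```

Emit:
{"method": "apply_moves", "body": {"increments": [{"translation":[0,0,0.7],"spin":0,"grip":0.2},{"translation":[0,0,0.9],"spin":0,"grip":0.2},{"translation":[0,-0.4,0.9],"spin":0,"grip":0.2},{"translation":[-0.2,-1,0.8],"spin":0.05,"grip":0.2},{"translation":[-0.2,-1,0],"spin":0.05,"grip":0.2},{"translation":[-0.2,-1,0],"spin":0.05,"grip":0.2},{"translation":[-0.2,-1,0],"spin":0.05,"grip":0.2},{"translation":[-0.2,-1,0],"spin":0.05,"grip":0.2},{"translation":[-0.2,-1,0],"spin":0.05,"grip":0.2},{"translation":[-0.2,-1,0],"spin":0.06,"grip":0.2},{"translation":[-0.2,-1,0],"spin":0,"grip":0.2},{"translation":[-0.2,-1,0],"spin":0,"grip":0.2}]}}

```text
t: 16.45
tool_pos: [519.4, -92.3, 232.4]
eef_rot: [-179.9, 0.0, -84.7]
contact_force: [-0.1, -0.3, -2.0]
opening: 34.7
gripper_force: 61.8
```

Emit:
{"method": "apply_moves", "body": {"increments": [{"translation":[-0.2,-1,0],"spin":0,"grip":0.2},{"translation":[-0.06,-1,0],"spin":0,"grip":0.2},{"translation":[0,-1,0],"spin":0,"grip":0.2},{"translation":[0,-0.8,0],"spin":0,"grip":0.2},{"translation":[0,0,0],"spin":0,"grip":0.2},{"translation":[0,0,0],"spin":0,"grip":0.2}]}}

```text
t: 17.2
tool_pos: [509.0, -242.9, 232.0]
eef_rot: [-180.0, 0.0, -84.7]
contact_force: [-0.5, 0.5, -0.6]
opening: 34.6
gripper_force: 61.8
```

```bash
cat > held.py <<'E'
import sys
from h import *
im=eyes.grab_frame("wrist");cv2.imwrite(f"pics/{sys.argv[1]}.png",im[:,:,::-1])
for n in ("w3",sys.argv[1]):
    g=cv2.GaussianBlur(cv2.imread(f"pics/{n}.png",0),(5,5),0).astype(int)
    for c in (300,340): print(n,c,[(r,g[r+3,c]-g[r-3,c]) for r in range(190,420) if abs(g[r+3,c]-g[r-3,c])>25 and abs(g[r+3,c]-g[r-3,c])==max(abs(g[k+3,c]-g[k-3,c]) for k in range(r-6,r+7))])
    r=320;print([(c,g[r,c+3]-g[r,c-3]) for c in range(255,385) if abs(g[r,c+3]-g[r,c-3])>25 and abs(g[r,c+3]-g[r,c-3])==max(abs(g[r,k+3]-g[r,k-3]) for k in range(c-6,c+7))])
E
python3 held.py w6
```

```text
w3 300 [(212, np.int64(-144)), (235, np.int64(57)), (340, np.int64(-32)), (341, np.int64(-32)), (417, np.int64(-197))]
w3 340 [(235, np.int64(58)), (329, np.int64(-29)), (330, np.int64(-29)), (407, np.int64(108)), (416, np.int64(-203))]
[(275, np.int64(133)), (350, np.int64(-27)), (363, np.int64(-103)), (384, np.int64(-49))]
w6 300 [(193, np.int64(-74)), (194, np.int64(-74)), (210, np.int64(-58)), (211, np.int64(-58)), (232, np.int64(54)), (233, np.int64(54)), (340, np.int64(-31)), (403, np.int64(109)), (416, np.int64(-128)), (417, np.int64(-128))]
w6 340 [(211, np.int64(-56)), (232, np.int64(56)), (233, np.int64(56)), (325, np.int64(-28)), (326, np.int64(-28)), (403, np.int64(105)), (404, np.int64(105)), (416, np.int64(-200))]
[(276, np.int64(131)), (348, np.int64(-28)), (349, np.int64(-28)), (362, np.int64(-100)), (371, np.int64(57)), (384, np.int64(-47))]
```

Emit:
{"method": "apply_moves", "body": {"increments": [{"translation":[0,0,-0.9],"spin":0,"grip":0.2},{"translation":[0,0,-0.9],"spin":0,"grip":0.2},{"translation":[0,0,-0.8],"spin":0,"grip":0.2},{"translation":[0,0,-0.4],"spin":0,"grip":0.2},{"translation":[0,0,-0.06],"spin":0,"grip":0.2},{"translation":[0,0,-0.03],"spin":0,"grip":0.2},{"translation":[0,0,0],"spin":0,"grip":0.2}]}}

```text
t: 18.12
tool_pos: [509.8, -243.1, 109.5]
eef_rot: [-179.9, -0.0, -84.7]
contact_force: [0.3, -0.3, -0.8]
opening: 33.9
gripper_force: 61.7
```

Emit:
{"method": "apply_moves", "body": {"increments": [{"translation":[0,0,-0.04],"spin":0,"grip":0.2},{"translation":[0,0,-0.03],"spin":0,"grip":0.2},{"translation":[0,0,0],"spin":0,"grip":0.2}]}}

```text
t: 18.5
tool_pos: [509.7, -243.2, 107.9]
eef_rot: [-179.9, -0.1, -84.7]
contact_force: [-2.6, 1.6, 9.9]
opening: 34.3
gripper_force: 63.0
```

Emit:
{"method": "apply_moves", "body": {"increments": [{"translation":[0,0,0],"spin":0,"grip":0.45},{"translation":[0,0,0],"spin":0,"grip":0.65},{"translation":[0,0,0],"spin":0,"grip":0.65},{"translation":[0,0,0.8],"spin":0,"grip":0.65},{"translation":[0,0,0.9],"spin":0,"grip":0.65},{"translation":[0,0,0.9],"spin":0,"grip":0.65},{"translation":[0,0,0.9],"spin":0,"grip":0.65},{"translation":[0,0,0],"spin":0,"grip":0.65}]}}

```text
t: 19.5
tool_pos: [510.5, -243.5, 248.7]
eef_rot: [-179.6, -0.1, -84.7]
contact_force: [1.0, -0.7, -0.9]
opening: 55.7
gripper_force: 0.0
```

```bash
cat > wall.py <<'E'
import sys
from h import *
# profile of edges along the wall axis under the camera, wall frame (origin joint from w3)
z=float(sys.argv[1]); ylist=[float(v) for v in sys.argv[2:4]]
J=np.array([509.3,-243.1]);u=np.array([-0.0929,0.9957]);n=np.array([u[1],-u[0]])
c=eyes.get_calibration("wrist");im=cv2.GaussianBlur(cv2.cvtColor(eyes.grab_frame("wrist"),cv2.COLOR_RGB2GRAY),(3,3),0)
cv2.imwrite(f"pics/{sys.argv[4]}.png",im)
T=c["pose"];K=c["intrinsics"]
def px(p):
    q=T[:3,:3].T@(np.r_[p,z]-T[:3,3]);t=np.arctan2(np.hypot(q[0],q[1]),q[2]);a=np.arctan2(q[1],q[0])
    return K[0,0]*t*np.cos(a)+K[0,2],K[1,1]*t*np.sin(a)+K[1,2]
def prof(P):
    uv=np.array([px(p) for p in P],np.float32);return cv2.remap(im,uv[:,:1].copy(),uv[:,1:].copy(),cv2.INTER_LINEAR).ravel().astype(int)
def edges(t,g):
    d=g[3:]-g[:-3];return [(round(float(t[i]+t[i+3])/2,1),int(d[i])) for i in range(6,len(d)-6) if abs(d[i])>20 and abs(d[i])==max(abs(d[i-5:i+6]))]
t=np.arange(ylist[0],ylist[1],.5)
for x in(-9,0,9): print("along x=%d"%x,edges(t,prof([J+u*y+n*x for y in t])))
s=np.arange(-35,35,.5);m=sum(ylist)/2
for y in(m-20,m,m+20): print("across y=%d"%y,edges(s,prof([J+u*y+n*x for x in s])))
E
python3 wall.py 50 -70 70 w7
```

```text
along x=-9 [(-45.8, -44), (-41.2, 41), (39.8, -36), (48.8, 55)]
along x=0 [(-45.8, -44), (-41.2, 42), (39.8, -36), (46.8, 66)]
along x=9 [(-63.2, 42), (-59.2, -56), (-45.8, -45), (-41.2, 41), (39.8, -35), (46.2, 74)]
across y=-20 [(-15.8, 56), (19.8, -82)]
across y=0 [(-15.8, 60), (19.2, -38)]
across y=20 [(-15.2, 58), (19.2, -32)]
```

Emit:
{"method": "apply_moves", "body": {"increments": [{"translation":[0.01,1,0],"spin":-0.03,"grip":0.65},{"translation":[0.01,1,0],"spin":-0.03,"grip":0.65},{"translation":[0.01,1,0],"spin":-0.03,"grip":0.65},{"translation":[0.01,1,0],"spin":-0.03,"grip":0.65},{"translation":[0.01,1,0],"spin":-0.03,"grip":0.65},{"translation":[0.01,1,0],"spin":-0.03,"grip":0.65},{"translation":[0.01,1,0],"spin":-0.03,"grip":0.65},{"translation":[0.01,1,0],"spin":-0.03,"grip":0.65},{"translation":[0.01,1,0],"spin":-0.03,"grip":0.65},{"translation":[0.01,1,0],"spin":-0.03,"grip":0.65},{"translation":[0.01,1,0],"spin":-0.03,"grip":0.65},{"translation":[0.01,1,0],"spin":-0.03,"grip":0.65}]}}

```text
t: 21.05
tool_pos: [513.2, 237.9, 243.7]
eef_rot: [179.8, -0.1, -87.8]
contact_force: [0.4, -0.3, 0.6]
opening: 55.3
gripper_force: 0.0
```

Emit:
{"method": "apply_moves", "body": {"increments": [{"translation":[0.05,0.8,0],"spin":0,"grip":0.65},{"translation":[0.05,0.35,0],"spin":0,"grip":0.65},{"translation":[0,0,0],"spin":0,"grip":0.65},{"translation":[0,0,0],"spin":0,"grip":0.65}]}}

```text
t: 21.55
tool_pos: [517.7, 281.8, 245.0]
eef_rot: [179.9, -0.0, -87.9]
contact_force: [0.0, 0.0, -0.2]
opening: 55.6
gripper_force: 0.0
```

```bash
python3 look.py 44 w8
```

```text
t 21.6 tcp [517.7 281.8 245. ] yaw -87.85 open 55.6
[415. 230.] 4101.0 [443.9 280.6] 80.8 35.0 -87.8 move [-1.85 -0.03]
[320. 229.] 4438.0 [518.  283.1] 79.8 34.7 -87.9 move [0.01 0.03]
```

Emit:
{"method": "apply_moves", "body": {"increments": [{"translation":[0,0.03,-0.9],"spin":0,"grip":0.65},{"translation":[0,0,-0.95],"spin":0,"grip":0.65},{"translation":[0,0,-0.95],"spin":0,"grip":0.65},{"translation":[0,0,-0.9],"spin":0,"grip":0.65},{"translation":[0,0,0],"spin":0,"grip":0.65},{"translation":[0,0,0],"spin":0,"grip":0.3},{"translation":[0,0,0],"spin":0,"grip":0.3},{"translation":[0,0,0],"spin":0,"grip":0.2},{"translation":[0,0,0],"spin":0,"grip":0.2}]}}

```text
t: 22.72
tool_pos: [517.8, 284.2, 99.4]
eef_rot: [-180.0, 0.0, -87.8]
contact_force: [-5.9, -0.4, 6.9]
opening: 34.1
gripper_force: 63.4
```

Emit:
{"method": "apply_moves", "body": {"increments": [{"translation":[0,0,0.7],"spin":0,"grip":0.2},{"translation":[0,0,0.9],"spin":0,"grip":0.2},{"translation":[0,-0.4,0.9],"spin":0,"grip":0.2},{"translation":[0,-1,0.9],"spin":0.05,"grip":0.2},{"translation":[0,-1,0],"spin":0.05,"grip":0.2},{"translation":[0,-1,0],"spin":0.05,"grip":0.2},{"translation":[0,-1,0],"spin":0.05,"grip":0.2},{"translation":[0,-1,0],"spin":0.05,"grip":0.2},{"translation":[0,-1,0],"spin":0.05,"grip":0.2},{"translation":[0,-1,0],"spin":0.06,"grip":0.2},{"translation":[0,-1,0],"spin":0,"grip":0.2},{"translation":[0,-1,0],"spin":0,"grip":0.2}]}}

```text
t: 24.22
tool_pos: [518.1, -93.3, 234.2]
eef_rot: [-179.9, -0.0, -84.7]
contact_force: [0.7, 0.3, -1.7]
opening: 34.5
gripper_force: 62.4
```

Emit:
{"method": "apply_moves", "body": {"increments": [{"translation":[0,-1,0],"spin":0,"grip":0.2},{"translation":[0,-1,0],"spin":0,"grip":0.2},{"translation":[0,-1,0],"spin":0,"grip":0.2},{"translation":[0,-1,0],"spin":0,"grip":0.2},{"translation":[0,-1,0],"spin":0,"grip":0.2},{"translation":[0,-0.95,0],"spin":0,"grip":0.2},{"translation":[0,0,0],"spin":0,"grip":0.2},{"translation":[0,0,0],"spin":0,"grip":0.2}]}}

```text
t: 25.22
tool_pos: [517.7, -329.8, 233.5]
eef_rot: [-180.0, 0.0, -84.7]
contact_force: [-0.0, 0.9, -1.7]
opening: 34.7
gripper_force: 62.4
```

```bash
python3 held.py w9|tail -3; python3 wall.py 14 -180 -110 w9b
```

```text
w9 300 [(211, np.int64(-57)), (233, np.int64(56)), (341, np.int64(-30)), (342, np.int64(-30)), (405, np.int64(44)), (406, np.int64(44)), (416, np.int64(-124)), (417, np.int64(-124))]
w9 340 [(211, np.int64(-58)), (233, np.int64(57)), (329, np.int64(-26)), (406, np.int64(-37)), (417, np.int64(-76))]
[(275, np.int64(130)), (349, np.int64(-30)), (363, np.int64(-101)), (384, np.int64(-47))]
along x=-9 [(-172.8, 64)]
along x=0 [(-172.8, 65)]
along x=9 [(-172.8, 63)]
across y=-165 [(-17.2, 65), (18.8, -61), (24.2, 32)]
across y=-145 [(-17.2, 64), (18.8, -61), (30.2, 27)]
across y=-125 [(-17.8, 55), (-17.2, 55), (19.2, -59)]
```

Emit:
{"method": "apply_moves", "body": {"increments": [{"translation":[0.01,0,-0.9],"spin":0,"grip":0.2},{"translation":[0,0,-0.9],"spin":0,"grip":0.2},{"translation":[0,0,-0.8],"spin":0,"grip":0.2},{"translation":[0,0,-0.5],"spin":0,"grip":0.2},{"translation":[0,0,-0.06],"spin":0,"grip":0.2},{"translation":[0,0,-0.03],"spin":0,"grip":0.2},{"translation":[0,0,-0.02],"spin":0,"grip":0.2},{"translation":[0,0,0],"spin":0,"grip":0.2}]}}

```text
t: 26.32
tool_pos: [518.6, -329.9, 105.9]
eef_rot: [-179.9, -0.0, -84.7]
contact_force: [0.2, 0.3, -2.0]
opening: 35.2
gripper_force: 62.3
```

Emit:
{"method": "apply_moves", "body": {"increments": [{"translation":[0,0,-0.03],"spin":0,"grip":0.2},{"translation":[0,0,-0.02],"spin":0,"grip":0.2},{"translation":[0,0,0],"spin":0,"grip":0.2}]}}

```text
t: 26.7
tool_pos: [518.6, -330.0, 105.4]
eef_rot: [-179.9, -0.1, -84.7]
contact_force: [-2.3, 3.3, 8.1]
opening: 34.3
gripper_force: 63.6
```

Contact. Release, lift and check the place.

Emit:
{"method": "apply_moves", "body": {"increments": [{"translation":[0,0,0],"spin":0,"grip":0.45},{"translation":[0,0,0],"spin":0,"grip":0.65},{"translation":[0,0,0],"spin":0,"grip":0.65},{"translation":[0,0,0.8],"spin":0,"grip":0.65},{"translation":[0,0,0.9],"spin":0,"grip":0.65},{"translation":[0,0,0.9],"spin":0,"grip":0.65},{"translation":[0,0,0.9],"spin":0,"grip":0.65},{"translation":[0,0,0],"spin":0,"grip":0.65}]}}

```text
t: 27.7
tool_pos: [519.6, -330.5, 246.7]
eef_rot: [-179.6, -0.2, -84.7]
contact_force: [-0.5, 0.1, -0.1]
opening: 55.8
gripper_force: 0.0
```

```bash
python3 wall.py 50 -150 -25 w10
```

```text
along x=-9 [(-133.8, -40), (-129.2, 44), (-48.2, -37), (-41.8, 81)]
along x=0 [(-133.8, -41), (-129.2, 44), (-48.2, -37), (-41.8, 81)]
along x=9 [(-133.8, -41), (-129.2, 44), (-48.2, -38), (-41.8, 81)]
across y=-107 [(-15.2, 61), (20.2, -67)]
across y=-87 [(-25.2, -37), (-14.8, 62), (20.8, -70)]
across y=-67 [(-14.8, 52), (20.2, -34)]
```

Emit:
{"method": "apply_moves", "body": {"increments": [{"translation":[-0.1,1,0],"spin":-0.03,"grip":0.65},{"translation":[-0.1,1,0],"spin":-0.03,"grip":0.65},{"translation":[-0.1,1,0],"spin":-0.03,"grip":0.65},{"translation":[-0.1,1,0],"spin":-0.03,"grip":0.65},{"translation":[-0.1,1,0],"spin":-0.03,"grip":0.65},{"translation":[-0.1,1,0],"spin":-0.03,"grip":0.65},{"translation":[-0.1,1,0],"spin":-0.03,"grip":0.65},{"translation":[-0.1,1,0],"spin":-0.03,"grip":0.65},{"translation":[-0.1,1,0],"spin":-0.03,"grip":0.65},{"translation":[-0.1,1,0],"spin":-0.03,"grip":0.65},{"translation":[-0.1,1,0],"spin":-0.03,"grip":0.65},{"translation":[-0.1,1,0],"spin":-0.03,"grip":0.65}]}}

```text
t: 29.25
tool_pos: [469.4, 151.1, 241.7]
eef_rot: [179.9, -0.1, -87.8]
contact_force: [0.1, 0.7, -1.2]
opening: 55.4
gripper_force: 0.0
```

Emit:
{"method": "apply_moves", "body": {"increments": [{"translation":[-0.25,0.7,0],"spin":0,"grip":0.65},{"translation":[-0.25,0,0],"spin":0,"grip":0.65},{"translation":[-0.1,0,0],"spin":0,"grip":0.65},{"translation":[0,0,0],"spin":0,"grip":0.65},{"translation":[0,0,0],"spin":0,"grip":0.65}]}}

```text
t: 29.88
tool_pos: [446.5, 177.5, 243.1]
eef_rot: [-180.0, 0.0, -87.9]
contact_force: [0.5, 0.3, -0.0]
opening: 55.2
gripper_force: 0.0
```

```bash
python3 look.py 44 w11; python3 look.py 44 w11b 120
```

```text
t 29.9 tcp [446.5 177.5 243.1] yaw -87.86 open 55.2
[319. 342.] 2978.0 [444.  280.5] 80.4 34.9 -88.2 move [-0.06  2.58]
[  6. 248.] 618.0 [765.5 205.7] 65.7 25.2 72.0 move [7.97 0.71]
[321. 234.] 4406.5 [446.3 182. ] 79.2 34.5 -88.1 move [-0.    0.11]
[458. 190.] 2695.5 [346.8 143.6] 83.4 41.9 -48.1 move [-2.49 -0.85]
[230.  14.] 1149.5 [518.4  14.3] 31.0 25.5 3.2 move [ 1.8  -4.08]
t 29.9 tcp [446.6 177.6 243.2] yaw -87.86 open 55.6
[320. 341.] 3075.0 [443.8 279.6] 80.0 35.9 -87.9 move [-0.07  2.55]
[  6. 247.] 656.5 [765.4 205.3] 66.7 25.2 72.1 move [7.97 0.69]
[ 27. 228.] 767.5 [731.1 182.6] 68.4 37.3 -76.1 move [7.11 0.13]
[321. 234.] 4693.0 [446.3 182.2] 80.9 36.0 -88.2 move [-0.01  0.11]
[470. 170.] 6219.5 [333.1 124.3] 77.8 56.0 -88.9 move [-2.84 -1.33]
[230.  16.] 1422.0 [518.   15.5] 34.6 28.6 3.7 move [ 1.79 -4.05]
[171.  20.] 2544.0 [565.7  14.2] 57.3 34.3 3.5 move [ 2.98 -4.08]
```

Emit:
{"method": "apply_moves", "body": {"increments": [{"translation":[0,0.11,-0.9],"spin":0,"grip":0.65},{"translation":[0,0,-0.95],"spin":0,"grip":0.65},{"translation":[0,0,-0.9],"spin":0,"grip":0.65},{"translation":[0,0,-0.9],"spin":0,"grip":0.65},{"translation":[0,0,0],"spin":0,"grip":0.65},{"translation":[0,0,0],"spin":0,"grip":0.3},{"translation":[0,0,0],"spin":0,"grip":0.3},{"translation":[0,0,0],"spin":0,"grip":0.2},{"translation":[0,0,0],"spin":0,"grip":0.2}]}}

```text
t: 31.1
tool_pos: [446.9, 183.1, 98.5]
eef_rot: [-179.9, 0.1, -87.8]
contact_force: [-1.1, 0.8, 6.2]
opening: 34.5
gripper_force: 61.1
```

Emit:
{"method": "apply_moves", "body": {"increments": [{"translation":[0,0,0.8],"spin":0,"grip":0.2},{"translation":[0,0,0.9],"spin":0,"grip":0.2},{"translation":[0,-0.54,0.9],"spin":0,"grip":0.2},{"translation":[0.17,-1,0.9],"spin":0.05,"grip":0.2},{"translation":[0.17,-1,0],"spin":0.05,"grip":0.2},{"translation":[0.17,-1,0],"spin":0.05,"grip":0.2},{"translation":[0.17,-1,0],"spin":0.05,"grip":0.2},{"translation":[0.17,-1,0],"spin":0.05,"grip":0.2},{"translation":[0.17,-1,0],"spin":0.05,"grip":0.2},{"translation":[0.17,-1,0],"spin":0.06,"grip":0.2},{"translation":[0.16,-1,0],"spin":0,"grip":0.2},{"translation":[0.14,-1,0],"spin":0,"grip":0.2}]}}

```text
t: 32.6
tool_pos: [505.6, -200.3, 236.8]
eef_rot: [180.0, 0.0, -84.7]
contact_force: [0.7, -0.0, -2.9]
opening: 34.8
gripper_force: 60.8
```

Emit:
{"method": "apply_moves", "body": {"increments": [{"translation":[0,0,0],"spin":0,"grip":0.2},{"translation":[0,0,0],"spin":0,"grip":0.2},{"translation":[0,0,0],"spin":0,"grip":0.2}]}}

```text
t: 32.98
tool_pos: [505.6, -198.2, 237.1]
eef_rot: [180.0, 0.0, -84.6]
contact_force: [0.0, -0.2, -2.9]
opening: 34.6
gripper_force: 60.8
```

```bash
python3 held.py w12|tail -3; python3 wall.py 50 -100 -25 w12b
```

```text
w12 300 [(212, np.int64(-144)), (234, np.int64(56)), (235, np.int64(56)), (342, np.int64(-31)), (417, np.int64(-182))]
w12 340 [(211, np.int64(-56)), (212, np.int64(-56)), (234, np.int64(55)), (235, np.int64(55)), (327, np.int64(-30)), (417, np.int64(-195))]
[(274, np.int64(131)), (351, np.int64(-29)), (363, np.int64(-100)), (384, np.int64(-47))]
along x=-9 [(-96.2, -24), (-95.8, -24), (-47.8, -61)]
along x=0 [(-65.2, -56), (-47.8, -58), (-40.8, 22)]
along x=9 [(-54.2, -47), (-47.8, -59), (-40.8, 60), (-34.8, -60)]
across y=-82 [(-14.8, 57), (-4.8, 61), (20.2, -111)]
across y=-62 [(-14.8, 61), (1.8, 51), (20.2, -121), (25.8, 30)]
across y=-42 [(-14.8, 65), (16.8, -47), (24.8, 27)]
```

Emit:
{"method": "apply_moves", "body": {"increments": [{"translation":[0.015,0,-0.8],"spin":0,"grip":0.2},{"translation":[0,0,-0.8],"spin":0,"grip":0.2},{"translation":[0,0,-0.6],"spin":0,"grip":0.2},{"translation":[0,0,-0.16],"spin":0,"grip":0.2},{"translation":[0,0,-0.04],"spin":0,"grip":0.2},{"translation":[0,0,0],"spin":0,"grip":0.2}]}}

```text
t: 33.83
tool_pos: [507.2, -199.0, 142.2]
eef_rot: [-179.9, -0.0, -84.7]
contact_force: [-0.2, -0.3, -1.8]
opening: 34.6
gripper_force: 60.7
```

Emit:
{"method": "apply_moves", "body": {"increments": [{"translation":[0,0,-0.03],"spin":0,"grip":0.2},{"translation":[0,0,-0.03],"spin":0,"grip":0.2},{"translation":[0,0,0],"spin":0,"grip":0.2}]}}

```text
t: 34.2
tool_pos: [507.0, -199.1, 140.6]
eef_rot: [-179.9, -0.0, -84.7]
contact_force: [-0.2, 1.7, 5.8]
opening: 34.5
gripper_force: 61.7
```

Emit:
{"method": "apply_moves", "body": {"increments": [{"translation":[0,0,0],"spin":0,"grip":0.45},{"translation":[0,0,0],"spin":0,"grip":0.65},{"translation":[0,0,0],"spin":0,"grip":0.65},{"translation":[0,0,0.8],"spin":0,"grip":0.65},{"translation":[0,0,0.9],"spin":0,"grip":0.65},{"translation":[0,0,0.9],"spin":0,"grip":0.65},{"translation":[0,0,0],"spin":0,"grip":0.65}]}}

```text
t: 35.08
tool_pos: [507.9, -199.4, 245.9]
eef_rot: [-179.6, -0.1, -84.7]
contact_force: [0.1, 0.6, -0.8]
opening: 55.6
gripper_force: 0.0
```

```bash
python3 wall.py 86 -10 100 w13
```

```text
along x=-9 [(-2.2, -47), (2.8, 40), (83.8, 59)]
along x=0 [(-2.2, -47), (2.8, 40), (83.8, 59)]
along x=9 [(-2.2, -48), (2.8, 93), (21.8, -31), (83.8, 60)]
across y=25 [(-14.2, 73), (9.2, 68), (21.2, -104)]
across y=45 [(-14.2, 65), (12.2, 62), (21.2, -104)]
across y=65 [(-14.2, 45), (17.2, 57), (20.8, -91)]
```

Emit:
{"method": "apply_moves", "body": {"increments": [{"translation":[-0.13,1,0],"spin":-0.03,"grip":0.65},{"translation":[-0.13,1,0],"spin":-0.03,"grip":0.65},{"translation":[-0.13,1,0],"spin":-0.03,"grip":0.65},{"translation":[-0.13,1,0],"spin":-0.03,"grip":0.65},{"translation":[-0.13,1,0],"spin":-0.03,"grip":0.65},{"translation":[-0.13,1,0],"spin":-0.03,"grip":0.65},{"translation":[-0.13,1,0],"spin":-0.03,"grip":0.65},{"translation":[-0.13,1,0],"spin":-0.03,"grip":0.65},{"translation":[-0.13,1,0],"spin":-0.03,"grip":0.65},{"translation":[-0.13,1,0],"spin":-0.03,"grip":0.65},{"translation":[-0.13,1,0],"spin":-0.03,"grip":0.65},{"translation":[-0.13,1,0],"spin":-0.03,"grip":0.65}]}}

```text
t: 36.62
tool_pos: [443.3, 281.8, 241.2]
eef_rot: [179.9, -0.1, -87.8]
contact_force: [-0.1, -0.4, 0.5]
opening: 55.5
gripper_force: 0.0
```

Emit:
{"method": "apply_moves", "body": {"increments": [{"translation":[0,0,0],"spin":0,"grip":0.65},{"translation":[0,0,0],"spin":0,"grip":0.65},{"translation":[0,0,0],"spin":0,"grip":0.65}]}}

```text
t: 37.0
tool_pos: [444.0, 279.8, 242.2]
eef_rot: [179.9, -0.1, -87.9]
contact_force: [-0.8, -0.2, 1.0]
opening: 55.4
gripper_force: 0.0
```

```bash
python3 look.py 44 w14
```

```text
t 37.0 tcp [444.  279.8 242.2] yaw -87.86 open 55.4
[321. 230.] 4534.5 [443.6 280.7] 79.9 34.7 -87.9 move [-0.01  0.02]
```

Emit:
{"method": "apply_moves", "body": {"increments": [{"translation":[-0.01,0.01,-0.9],"spin":0,"grip":0.65},{"translation":[0,0,-0.92],"spin":0,"grip":0.65},{"translation":[0,0,-0.9],"spin":0,"grip":0.65},{"translation":[0,0,-0.9],"spin":0,"grip":0.65},{"translation":[0,0,0],"spin":0,"grip":0.65},{"translation":[0,0,0],"spin":0,"grip":0.3},{"translation":[0,0,0],"spin":0,"grip":0.3},{"translation":[0,0,0],"spin":0,"grip":0.2},{"translation":[0,0,0],"spin":0,"grip":0.2}]}}

```text
t: 38.17
tool_pos: [443.8, 281.5, 99.6]
eef_rot: [-179.9, 0.1, -87.8]
contact_force: [-3.3, -1.1, 7.5]
opening: 34.2
gripper_force: 61.3
```

Emit:
{"method": "apply_moves", "body": {"increments": [{"translation":[0,0,0.8],"spin":0,"grip":0.2},{"translation":[0,0,0.9],"spin":0,"grip":0.2},{"translation":[0.1,-0.5,0.9],"spin":0,"grip":0.2},{"translation":[0.14,-1,0.9],"spin":0.05,"grip":0.2},{"translation":[0.14,-1,0],"spin":0.05,"grip":0.2},{"translation":[0.14,-1,0],"spin":0.05,"grip":0.2},{"translation":[0.14,-1,0],"spin":0.05,"grip":0.2},{"translation":[0.14,-1,0],"spin":0.05,"grip":0.2},{"translation":[0.14,-1,0],"spin":0.05,"grip":0.2},{"translation":[0.14,-1,0],"spin":0.06,"grip":0.2},{"translation":[0.14,-1,0],"spin":0,"grip":0.2},{"translation":[0.14,-1,0],"spin":0,"grip":0.2}]}}

```text
t: 39.67
tool_pos: [498.3, -100.1, 238.5]
eef_rot: [-179.9, -0.0, -84.7]
contact_force: [0.5, 0.2, -1.1]
opening: 34.5
gripper_force: 60.6
```

Emit:
{"method": "apply_moves", "body": {"increments": [{"translation":[0.14,-1,0],"spin":0,"grip":0.2},{"translation":[0.14,-1,0],"spin":0,"grip":0.2},{"translation":[0.12,-1,0],"spin":0,"grip":0.2},{"translation":[0,-1,0],"spin":0,"grip":0.2},{"translation":[0,-0.69,0],"spin":0,"grip":0.2},{"translation":[0,0,0],"spin":0,"grip":0.2},{"translation":[0,0,0],"spin":0,"grip":0.2}]}}

```text
t: 40.55
tool_pos: [513.9, -286.0, 238.0]
eef_rot: [-180.0, 0.0, -84.7]
contact_force: [0.2, 0.2, -1.3]
opening: 34.5
gripper_force: 60.5
```

```bash
python3 held.py w15|tail -3; python3 wall.py 50 -145 -95 w15b
```

```text
w15 300 [(211, np.int64(-59)), (233, np.int64(55)), (340, np.int64(-30)), (341, np.int64(-30)), (416, np.int64(-73)), (417, np.int64(-73))]
w15 340 [(210, np.int64(-55)), (211, np.int64(-55)), (233, np.int64(57)), (325, np.int64(-30)), (326, np.int64(-30)), (416, np.int64(-73)), (417, np.int64(-73))]
[(275, np.int64(131)), (363, np.int64(-100)), (384, np.int64(-48))]
along x=-9 []
along x=0 []
along x=9 []
across y=-140 [(-14.8, 65), (16.8, -60), (25.8, 28)]
across y=-120 [(-15.2, 64), (20.2, -47)]
across y=-100 [(-14.8, 63), (20.2, -39)]
```

Held brick is unslipped. Lower to about 142.

Emit:
{"method": "apply_moves", "body": {"increments": [{"translation":[0.01,0,-0.8],"spin":0,"grip":0.2},{"translation":[0,0,-0.8],"spin":0,"grip":0.2},{"translation":[0,0,-0.6],"spin":0,"grip":0.2},{"translation":[0,0,-0.15],"spin":0,"grip":0.2},{"translation":[0,0,-0.04],"spin":0,"grip":0.2},{"translation":[0,0,0],"spin":0,"grip":0.2}]}}

```text
t: 41.4
tool_pos: [515.2, -286.2, 143.5]
eef_rot: [-179.9, -0.1, -84.7]
contact_force: [-0.3, 0.5, -2.2]
opening: 35.0
gripper_force: 60.4
```

Emit:
{"method": "apply_moves", "body": {"increments": [{"translation":[0,0,-0.03],"spin":0,"grip":0.2},{"translation":[0,0,0],"spin":0,"grip":0.2}]}}

```text
t: 41.65
tool_pos: [514.6, -286.4, 141.6]
eef_rot: [-179.9, -0.0, -84.7]
contact_force: [0.2, 0.3, -0.2]
opening: 34.2
gripper_force: 60.5
```

Emit:
{"method": "apply_moves", "body": {"increments": [{"translation":[0,0,-0.03],"spin":0,"grip":0.2},{"translation":[0,0,0],"spin":0,"grip":0.2}]}}

```text
t: 41.9
tool_pos: [514.7, -286.3, 141.6]
eef_rot: [-180.0, -0.0, -84.7]
contact_force: [-1.7, 2.7, 6.5]
opening: 34.6
gripper_force: 61.4
```

Emit:
{"method": "apply_moves", "body": {"increments": [{"translation":[0,0,0],"spin":0,"grip":0.45},{"translation":[0,0,0],"spin":0,"grip":0.65},{"translation":[0,0,0],"spin":0,"grip":0.65},{"translation":[0,0,0.8],"spin":0,"grip":0.65},{"translation":[0,0,0.9],"spin":0,"grip":0.65},{"translation":[0,0,0.9],"spin":0,"grip":0.65},{"translation":[0,0,0],"spin":0,"grip":0.65},{"translation":[0,0,0],"spin":0,"grip":0.65}]}}

```text
t: 42.9
tool_pos: [514.0, -286.1, 243.2]
eef_rot: [180.0, 0.0, -84.7]
contact_force: [0.1, -0.7, -0.3]
opening: 55.6
gripper_force: 0.0
```

```bash
python3 wall.py 86 -100 20 w16
python3 - <<'E'
from h import *
im=eyes.grab_frame("wrist");cv2.imwrite("pics/w16c.png",im[:,:,::-1])
E
```

```text
along x=-9 [(-90.2, -44), (-85.2, 45), (-4.2, -36), (2.2, 36)]
along x=0 [(-90.2, -43), (-85.2, 48), (-4.2, -35), (2.2, 37)]
along x=9 [(-90.2, -44), (-85.2, 47), (-4.2, -32), (2.2, 37)]
across y=-60 [(-14.8, 63), (20.8, -75), (30.2, 42)]
across y=-40 [(-25.8, -25), (-14.8, 62), (20.2, -42)]
across y=-20 [(-18.2, -37), (-14.8, 68), (20.2, -37)]
```

View pics/w16c.png

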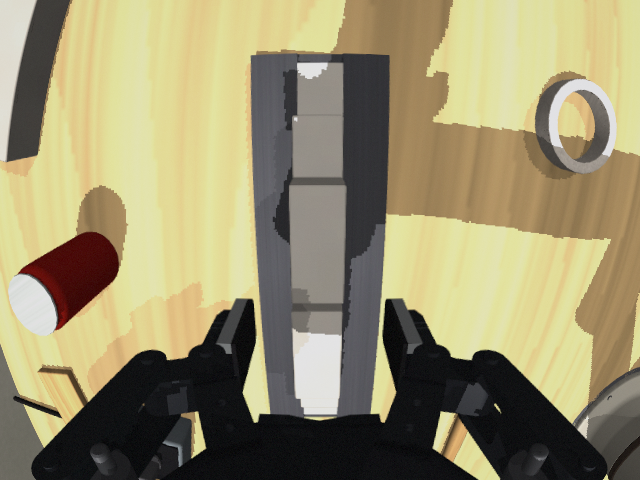

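The view shows the wall straight and flush: second-course end at (318,150), third course at (318,245) and (318,360). The fifth brick is at y -44.7 mm and x about +2 mm. Now the selector.

Emit:
{"method": "apply_moves", "body": {"increments": [{"translation":[0,0.5,0.2],"spin":0.9,"grip":0.6},{"translation":[0.52,0.78,0],"spin":0.9,"grip":0.6},{"translation":[0.52,0.78,0],"spin":0.9,"grip":0.6},{"translation":[0.52,0.78,0],"spin":0.9,"grip":0.6},{"translation":[0.52,0.78,0],"spin":0.9,"grip":0.6},{"translation":[0.52,0.78,0],"spin":0.9,"grip":0.6},{"translation":[0.52,0.78,0],"spin":0.9,"grip":0.6},{"translation":[0.52,0.78,0],"spin":0.9,"grip":0.6},{"translation":[0.52,0.78,0],"spin":0.9,"grip":0.6},{"translation":[0.52,0.78,0],"spin":0.82,"grip":0.6},{"translation":[0,0,0],"spin":0,"grip":0.6},{"translation":[0,0,0],"spin":0,"grip":0.6}]}}

```text
t: 44.5
tool_pos: [701.2, 14.3, 250.5]
eef_rot: [179.9, 0.1, -8.1]
contact_force: [0.2, 0.3, 0.0]
opening: 51.4
gripper_force: 0.0
```

Run:
```python
from h import *
s=telemetry.read_state();c=eyes.get_calibration("wrist");im=eyes.grab_frame("wrist");np.savez("pics/w17.npz",K=c["intrinsics"],T=c["pose"])
cv2.imwrite("pics/w17.png",im[:,:,::-1]);print(s['t'],s['tool_pos'],s['eef_rot'][2])
cv2.imwrite("pics/w17c.png",cv2.resize(im[130:330,220:420],None,fx=3,fy=3)[:,:,::-1])
t=eyes.grab_frame("top");cv2.imwrite("pics/top2.png",t[:,:,::-1])
```

```text
44.5 [701.2052337   14.32387298 250.45734732] -8.078942587690205
```

View pics/w17c.png

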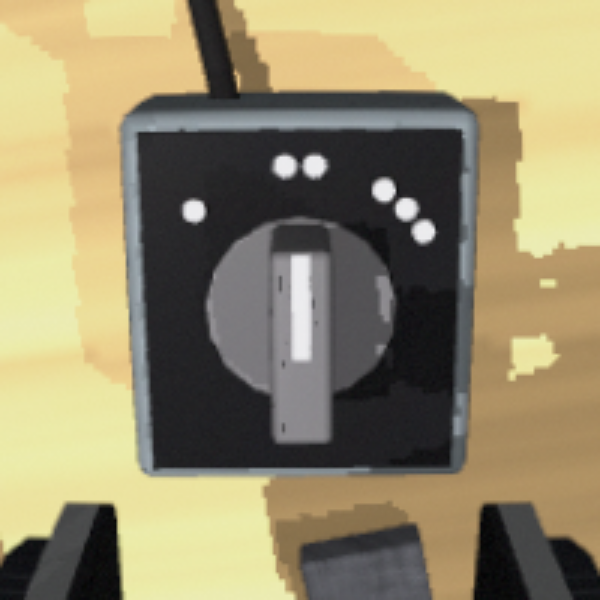

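View pics/top2.png

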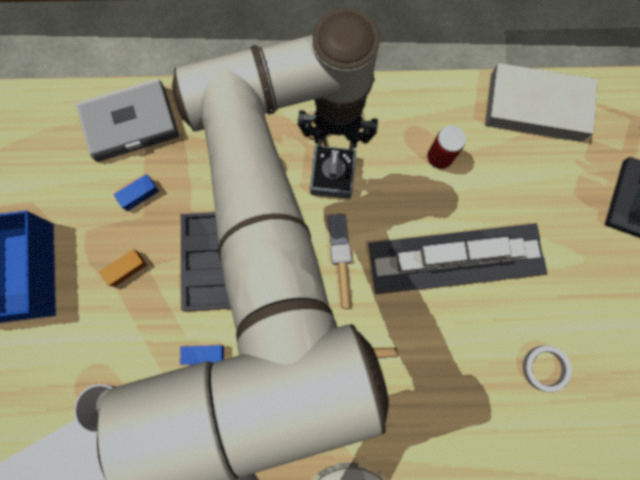

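The crop shows the bar upright at crop (300,340), pointing at the two dots and between the fingers. The top view shows the wall complete at (457,250).

Emit:
{"method": "apply_moves", "body": {"increments": [{"translation":[0,0,-0.94],"spin":0,"grip":0.6},{"translation":[0,0,-0.94],"spin":0,"grip":0.6},{"translation":[0,0,-0.93],"spin":0,"grip":0.6},{"translation":[0,0,0],"spin":0,"grip":0.4},{"translation":[0,0,0],"spin":0,"grip":0},{"translation":[0,0,0],"spin":0,"grip":0},{"translation":[0,0,0],"spin":0,"grip":0},{"translation":[0,0,0],"spin":0,"grip":0}], "force": 40}}

```text
t: 45.6
tool_pos: [702.5, 13.6, 141.8]
eef_rot: [180.0, -0.2, -8.0]
contact_force: [-0.3, -5.2, 3.3]
opening: 12.8
gripper_force: 43.8
```

Emit:
{"method": "apply_moves", "body": {"increments": [{"translation":[0,0,0],"spin":-0.8,"grip":0},{"translation":[0,0,0],"spin":-0.8,"grip":0},{"translation":[0,0,0],"spin":-0.8,"grip":0},{"translation":[0,0,0],"spin":-0.8,"grip":0},{"translation":[0,0,0],"spin":-0.8,"grip":0},{"translation":[0,0,0],"spin":-0.8,"grip":0},{"translation":[0,0,0],"spin":-0.5,"grip":0},{"translation":[0,0,0],"spin":0,"grip":0},{"translation":[0,0,0],"spin":0,"grip":0.6},{"translation":[0,0,0],"spin":0,"grip":0.6},{"translation":[0,0,0.9],"spin":0,"grip":0.6},{"translation":[0,0,0.9],"spin":0,"grip":0.6}]}}

```text
t: 47.1
tool_pos: [701.8, 15.5, 212.0]
eef_rot: [180.0, 0.0, -53.5]
contact_force: [0.3, -1.0, -0.4]
opening: 51.6
gripper_force: 0.0
```

Emit:
{"method": "apply_moves", "body": {"increments": [{"translation":[0,0,0.9],"spin":0,"grip":0.6},{"translation":[0,0,0],"spin":0,"grip":0.6},{"translation":[0,0,0],"spin":0,"grip":0.6}]}}

```text
t: 47.48
tool_pos: [701.3, 15.3, 247.0]
eef_rot: [180.0, 0.1, -53.6]
contact_force: [0.3, -0.4, -0.3]
opening: 51.1
gripper_force: 0.0
```

Run:
```python
from h import *
im=eyes.grab_frame("wrist");s=eyes.grab_frame("side")
a=cv2.resize(im[130:330,220:420],None,fx=2,fy=2);b=cv2.resize(s[260:400,330:520],None,fx=2,fy=2)
o=np.zeros((400,790,3),np.uint8);o[:,:400]=a;o[:280,405:785]=b;cv2.imwrite("pics/fin.png",o[:,:,::-1])
```

```text
(no output)
```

View pics/fin.png

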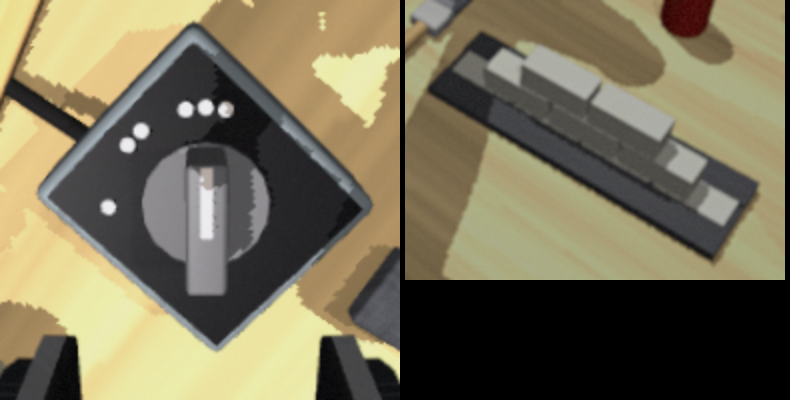

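The pointer is at three dots, the wall of five bricks stands sound, and the arm is clear. Handing in.

```bash
python3 -c "
from rig import order
print(order.sign_off())"
```

```text
the job is handed in; nothing more can be done
None
```

I turned the selector to release, laid all five bricks in staggered courses (three in the second, two in the third), turned the selector to dry and handed the job in; the sign-off gave no verdict.

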